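# Clear the slab and lay the cartons in a pinwheel

### The job

Tip the cream bin's bucket out to its stop by the bar, drop every orange edge guard that lies on the wooden slab into it, and then shut the bucket fully. Lay every carton from the mat flat on the slab in the interlocking pinwheel, one on each black outline, square with it and with its red end over the outline's red end. Leave the tray and the things in it alone.

Things in the scene. Friction and masses are not known exactly. Their poses are not given: they have to be found in the camera images.
- slab: fixed square slab of brown wood, 216 x 216 x 12 mm; origin at the centre of its underside, so its top is at 12 mm. Four black outlines, each the size of a carton's underside (96 x 48 mm) and each red over one end, are inlaid flush in its top in a pinwheel round an empty middle square of 56 mm; neighbouring outlines are 8 mm apart
- bay1 (a point): centre of outline 1 on the slab's top; the long side and the red end of this outline point to +x of the slab's axes (the point has the slab's axes)
- bay2 (a point): centre of outline 2 on the slab's top; the long side and the red end of this outline point to +y of the slab's axes (the point has the slab's axes)
- bay3 (a point): centre of outline 3 on the slab's top; the long side and the red end of this outline point to -x of the slab's axes (the point has the slab's axes)
- bay4 (a point): centre of outline 4 on the slab's top; the long side and the red end of this outline point to -y of the slab's axes (the point has the slab's axes)
- carton1: shoe-cream carton, 96 x 48 x 34 mm (x, y, z), brown cardboard with a red band round one end and a white label with a green dot on top, about 0.12 kg; origin at the centre of its underside, x along its length to the red end, z up. They start on the rubber mat (4 mm thick), 3 or 4 of them; an absent one reads None from the start
- carton2: shoe-cream carton, 96 x 48 x 34 mm (x, y, z), brown cardboard with a red band round one end and a white label with a green dot on top, about 0.12 kg; origin at the centre of its underside, x along its length to the red end, z up. They start on the rubber mat (4 mm thick), 3 or 4 of them; an absent one reads None from the start
- carton3: shoe-cream carton, 96 x 48 x 34 mm (x, y, z), brown cardboard with a red band round one end and a white label with a green dot on top, about 0.12 kg; origin at the centre of its underside, x along its length to the red end, z up. They start on the rubber mat (4 mm thick), 3 or 4 of them; an absent one reads None from the start
- carton4: shoe-cream carton, 96 x 48 x 34 mm (x, y, z), brown cardboard with a red band round one end and a white label with a green dot on top, about 0.12 kg; origin at the centre of its underside, x along its length to the red end, z up. They start on the rubber mat (4 mm thick), 3 or 4 of them; an absent one reads None from the start
- guard1: orange U-section plastic edge guard, 80 x 34 x 30 mm (x, y, z), walls 6 mm, lying open side down on the slab at the start; origin at the centre of its underside, x along its length. 2 or 3 of them; an absent one reads None from the start
- guard2: orange U-section plastic edge guard, 80 x 34 x 30 mm (x, y, z), walls 6 mm, lying open side down on the slab at the start; origin at the centre of its underside, x along its length. 2 or 3 of them; an absent one reads None from the start
- guard3: orange U-section plastic edge guard, 80 x 34 x 30 mm (x, y, z), walls 6 mm, lying open side down on the slab at the start; origin at the centre of its underside, x along its length. 2 or 3 of them; an absent one reads None from the start
- bucket (a joint): tilt of the cream bin's bucket out of its housing, rad: 0 fully shut (upright), 0.7 at its stop, top leaning out towards the robot; the hinge is stiff and stays where it is left
- bucket_hinge (a point): middle of the bucket's hinge line, at the bottom edge of its front, 20 mm above the table; it has the bucket's axes: y along the hinge, z up the front and x into the bin when shut
- bucket_bar (a point): middle of the bucket's handle, a round aluminium bar of 12 mm diameter and 100 mm length along the hinge's direction, held over the bucket's front edge by a post at each end; in the hinge's axes at x -12, z 215 mm. It stands free by 38 mm above the front edge and 33 mm higher than the housing's roof when shut
- bucket_mouth (a point): middle of the bucket's open top (inside 104 mm along x and 168 mm along y), in the hinge's axes at x 55, z 150 mm; under the housing's roof when shut, clear of it when the bucket is at its stop
- bucket_floor (a point): middle of the bucket's inner floor, with the bucket's axes; the front rises 168 mm, the back 115 mm and the sides 124 mm above it
- travel_case: white toothbrush travel case, 34 x 200 x 28 mm, in the black mesh tray (160 x 300 mm, fixed, rim 32 mm high) beyond the slab; leave alone
- power_bank: slate grey power bank, 70 x 115 x 18 mm, in the tray; leave alone
- tire_gauge: aluminium tire gauge, 16 x 120 x 16 mm, in the tray; leave alone
- door_stopper: red plastic stepped door stopper, 45 x 110 x 32 mm, in the tray; leave alone

How it is judged:
On the way, in this order (a step that is already met when the one before it is completed fails the run):
1. the bucket is tipped out to its stop (value of joint bucket above 0.62 rad), for 0.2 s.
2. every edge guard is in the bucket while it is still out (x of guard1 in the frame of bucket_floor between -0.06 and 0.06 m and y of guard1 in the frame of bucket_floor between -0.09 and 0.09 m and z of guard1 in the frame of bucket_floor between -0.008 and 0.13 m and x of guard2 in the frame of bucket_floor between -0.06 and 0.06 m and y of guard2 in the frame of bucket_floor between -0.09 and 0.09 m and z of guard2 in the frame of bucket_floor between -0.008 and 0.13 m and x of guard3 in the frame of bucket_floor between -0.06 and 0.06 m and y of guard3 in the frame of bucket_floor between -0.09 and 0.09 m and z of guard3 in the frame of bucket_floor between -0.008 and 0.13 m and value of joint bucket above 0.4 rad), for 0.2 s.
3. the bucket is shut (value of joint bucket below 0.05 rad), for 0.2 s.
At the end, for the whole second after the job is handed in: Every carton lies flat at rest on the slab, its middle within 12 mm of the middle of an outline, square with it within 0.15 rad and its red end over that outline's red end; every edge guard is in the bucket and the bucket is shut to within 0.05 rad ((horizontal distance between carton1 and bay1 below 0.012 m or horizontal distance between carton1 and bay2 below 0.012 m or horizontal distance between carton1 and bay3 below 0.012 m or horizontal distance between carton1 and bay4 below 0.012 m) and x of slab in the frame of carton1 above 0.005 m and y of slab in the frame of carton1 above 0.005 m and (angle between the x axis of carton1 and the x axis of slab, either way round below 0.15 rad or angle between the x axis of carton1 and the y axis of slab, either way round below 0.15 rad) and z of carton1 in the frame of slab between 0.006 and 0.018 m and angle between each of carton1, carton2, carton3, carton4's own z axis and vertical below 0.1 rad and linear speed of each of carton1, carton2, carton3, carton4 below 0.02 m/s and (horizontal distance between carton2 and bay1 below 0.012 m or horizontal distance between carton2 and bay2 below 0.012 m or horizontal distance between carton2 and bay3 below 0.012 m or horizontal distance between carton2 and bay4 below 0.012 m) and x of slab in the frame of carton2 above 0.005 m and y of slab in the frame of carton2 above 0.005 m and (angle between the x axis of carton2 and the x axis of slab, either way round below 0.15 rad or angle between the x axis of carton2 and the y axis of slab, either way round below 0.15 rad) and z of carton2 in the frame of slab between 0.006 and 0.018 m and (horizontal distance between carton3 and bay1 below 0.012 m or horizontal distance between carton3 and bay2 below 0.012 m or horizontal distance between carton3 and bay3 below 0.012 m or horizontal distance between carton3 and bay4 below 0.012 m) and x of slab in the frame of carton3 above 0.005 m and y of slab in the frame of carton3 above 0.005 m and (angle between the x axis of carton3 and the x axis of slab, either way round below 0.15 rad or angle between the x axis of carton3 and the y axis of slab, either way round below 0.15 rad) and z of carton3 in the frame of slab between 0.006 and 0.018 m and (horizontal distance between carton4 and bay1 below 0.012 m or horizontal distance between carton4 and bay2 below 0.012 m or horizontal distance between carton4 and bay3 below 0.012 m or horizontal distance between carton4 and bay4 below 0.012 m) and x of slab in the frame of carton4 above 0.005 m and y of slab in the frame of carton4 above 0.005 m and (angle between the x axis of carton4 and the x axis of slab, either way round below 0.15 rad or angle between the x axis of carton4 and the y axis of slab, either way round below 0.15 rad) and z of carton4 in the frame of slab between 0.006 and 0.018 m and x of guard1 in the frame of bucket_floor between -0.06 and 0.06 m and y of guard1 in the frame of bucket_floor between -0.09 and 0.09 m and z of guard1 in the frame of bucket_floor between -0.008 and 0.13 m and x of guard2 in the frame of bucket_floor between -0.06 and 0.06 m and y of guard2 in the frame of bucket_floor between -0.09 and 0.09 m and z of guard2 in the frame of bucket_floor between -0.008 and 0.13 m and x of guard3 in the frame of bucket_floor between -0.06 and 0.06 m and y of guard3 in the frame of bucket_floor between -0.09 and 0.09 m and z of guard3 in the frame of bucket_floor between -0.008 and 0.13 m and value of joint bucket below 0.05 rad); the robot touches nothing.
It fails at once if a thing in the tray is moved by more than 25 mm (distance of any of travel_case, power_bank, tire_gauge, door_stopper from where it was at the start of the episode above 0.025 m).
Of carton1, carton2, carton3, carton4 only 3 to 4 are there at a start; the rules pass over those that are not, and their reading is None.
Of guard1, guard2, guard3 only 2 to 3 are there at a start; the rules pass over those that are not, and their reading is None.
At some moment in a run one of carton1, carton2, carton3, carton4 may be knocked a few centimetres aside while the robot is not near it.
Once in a run the grip may slacken for a moment while it holds something.
It also fails if it takes over 200 s, if anything falls off the work surface, if the arm or the gripper's body presses on something with over 40 N, if the wrist force passes 120 N, or if a joint passes its speed limit or range.

### The arm

A 7-joint arm with a two-finger parallel gripper is mounted at the origin on the work surface. World frame = base frame: x ahead of the robot, y to its left, z up, the work surface at z = 0. Lengths are in m, angles in rad, forces in N, time in s.
With the tool pointing down it reaches from about 0.425 to 0.825 m from the base axis. Payload 3.6 kg.
Tool frame: the origin (TCP) lies on the centre line of the jaws, within the pads' length; the fingertips stand 14 mm ahead of it and the grasp point (between the pads) lies 5 mm behind it; x points along the fingers, y is the direction in which the jaws open and shut, and the axes are right-handed (so a half turn about x gives the same grasp; the last joint's range is limited). The gripper opens to 93 mm and grips with 3 to 60 N. Pads are 15 mm wide; open, the fingers measure 128 mm over their backs; the gripper's body (75 mm by 188 mm) begins 65 mm behind the grasp point.
Start: joints at [-1.224, 0.615, -0.013, 1.423, 0.008, 1.103, -0.04], TCP at [0.237, 0.605, 0.233] pointing down, gripper open.
Joint ranges: [-3.12, 3.12], [-0.3, 2.06], [-1.34, 1.32], [0.26, 2.42], [-1.36, 4.5], [0.01, 1.98], [-2.84, 2.84]. Speed limits (rad/s): [2.79, 2.79, 3.14, 3.14, 3.14, 3.14, 3.14].

### API

Orientations are given as [roll, pitch, yaw] about the fixed x, y, z axes, in that order (R = Rz(yaw) Ry(pitch) Rx(roll)).
In Python, from cell import ctrl gives the robot as it stands. The module is installed in compiled form; this text tells all that it offers.
- The arm moves only by the tool jog_arm, never from a script. Its arguments are lists of equal length, an entry for each row: "rot": the turn, a rotation vector about the tool's x, y, z in degrees, a list of three; "dp": the shift along the tool's x, y, z in mm, a list of three; "hand": the opening, from 0 (shut) to 1 (fully open). A call has 1 to 12 rows; each row is the pose to reach, as a shift and turn from the pose commanded when the call began, along the tool's axes at that moment; what a row does not reach only later rows make up. A row lasts 1/8 s, in which the tool goes at most 62.5 mm and 10.7 degrees, less where a joint would pass 70% of its speed; a pose out of reach is approached as far as the arm can. A call with a gripper value outside its range is refused whole. The fingers move at their own pace and stop on an object; "squeeze" is the grip in N (left out, the last holds). Time passes only in rows, so rows that repeat a pose let the fingers close. It gives the time, the measured TCP pose, the force and the opening at its end, in the units of the state.
- ctrl.state(): the state, without advancing time (a new reading comes with each control period).
- ctrl.read_camera(name): name is "side" or "top"; returns (picture, depth): 384x512x3 uint8, blue, green, red; 384x512 float32, m along the optical axis (not along the pixel's ray), 0 where there is no reading.
- ctrl.calibration(name): a dict with "camera_matrix" (3x3 intrinsics, pixels), "T" (4x4, takes a point from camera to world coordinates). Camera axes: x right, y down, z forward; pixel columns grow to the right and rows downward; lengths in m; the calibration is good to about 2 mm. A picture is of the moment at which its call begins. calibration takes no time and is no camera call.
- ctrl.sign_off(): hands the job in, once; it reports no verdict.
The state is a dict: "time_s": time; "q": joint angles; "qd": joint speeds; "joint_efforts": joint torques, N m; "tcp_pos": TCP position; "tcp_rot": TCP orientation; "force": force on the tool from outside, world axes, zero at the start; "ft_torque": the same for the moment, N m; "width": opening from 0.0 (shut) to 1.0 (fully open).
Only numpy, scipy, OpenCV 4.12 (cv2) and the standard library are available. Lean on these libraries where they do the work, as an engineer would, in place of code of your own. Each camera call takes 0.05 s, during which the arm holds its last target.

## Working session

There is one attempt and no reset: what is moved stays moved. The work goes in short steps, Python scripts to look and compute and a tool call to move; the robot and the scene stay as the last step left them, time stands still between calls to the robot, and variables do not carry over. Pictures are saved under pics/ and viewed, and the job is handed in when it is done.

Besides the shell and the picture viewer there is one more tool, called after ">>>" by a JSON object that holds its "name" and its "arguments". jog_arm: Moves the arm, as the interface text tells. Its arguments: {"type":"object","properties":{"rot":{"type":"array"},"dp":{"type":"array"},"hand":{"type":"array"},"squeeze":{"type":"number"}},"required":["rot","dp","hand"]}

```bash
ls; mkdir -p pics; cat > h.py <<'E'
import numpy as np, cv2
from cell import ctrl
from scipy.spatial.transform import Rotation as R
def snap(name,f):
    im,d=ctrl.read_camera(name); cv2.imwrite('pics/%s.png'%f,im); np.save('pics/%s.npy'%f,d); return im,d
def world(name,d,u,v):
    c=ctrl.calibration(name);K=np.array(c['camera_matrix']);T=np.array(c['T'])
    u=np.asarray(u,float);v=np.asarray(v,float)
    z=d[np.round(v).astype(int),np.round(u).astype(int)]
    p=np.stack([(u-K[0,2])/K[0,0]*z,(v-K[1,2])/K[1,1]*z,z],-1)
    return p@T[:3,:3].T+T[:3,3]
def onplane(name,u,v,h):
    c=ctrl.calibration(name);K=np.array(c['camera_matrix']);T=np.array(c['T'])
    r=T[:3,:3]@np.array([(u-K[0,2])/K[0,0],(v-K[1,2])/K[1,1],1]); t=(h-T[2,3])/r[2]
    return T[:3,3]+t*r
def proj(name,p):
    c=ctrl.calibration(name);K=np.array(c['camera_matrix']);T=np.array(c['T'])
    q=T[:3,:3].T@(np.asarray(p)-T[:3,3]); q=K@q; return q[:2]/q[2]
E
python3 - <<'E'
from h import *
np.set_printoptions(precision=4,suppress=True)
s=ctrl.state();print(s)
for n in('top','side'):
    im,d=snap(n,n+'0');print(ctrl.calibration(n))
E
```

```text
pics
{'time_s': 0.0, 'q': array([-1.2235,  0.6159, -0.0126,  1.4249,  0.0081,  1.1034, -0.0404]), 'qd': array([-0.0003, -0.0002, -0.0003,  0.0014, -0.0005, -0.0006,  0.0006]), 'joint_efforts': array([  0.0001, -45.8946,   0.2089, -16.5741,  -0.0611,   0.0205,
         0.0002]), 'tcp_pos': array([0.2371, 0.6044, 0.2315]), 'tcp_rot': array([-1.5446,  1.5683, -1.9183]), 'force': array([-0.0771, -0.2363, -0.2676]), 'ft_torque': array([ 0.0348, -0.004 , -0.0354]), 'width': 0.9994308856143439}
{'camera_matrix': array([[400.8576,   0.    , 250.7847],
       [  0.    , 400.8576, 189.1918],
       [  0.    ,   0.    ,   1.    ]]), 'T': array([[-0.0208, -0.9855,  0.1683,  0.3637],
       [-0.9997,  0.0225,  0.0083,  0.0379],
       [-0.012 , -0.1681, -0.9857,  1.544 ],
       [ 0.    ,  0.    ,  0.    ,  1.    ]])}
{'camera_matrix': array([[481.0045,   0.    , 257.3441],
       [  0.    , 481.0045, 190.5749],
       [  0.    ,   0.    ,   1.    ]]), 'T': array([[ 0.7691, -0.4093,  0.4909, -0.0219],
       [-0.6391, -0.4974,  0.5866, -0.6984],
       [ 0.0041, -0.7649, -0.6441,  0.9846],
       [ 0.    ,  0.    ,  0.    ,  1.    ]])}
```

View pics/top0.png

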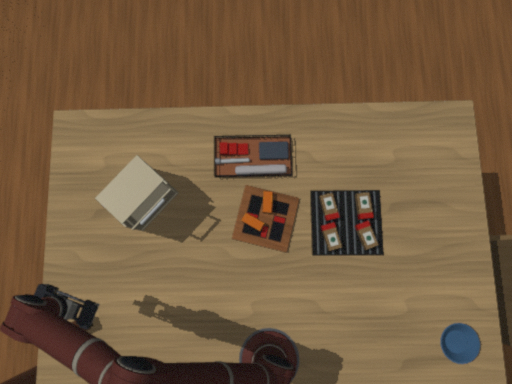

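View pics/side0.png

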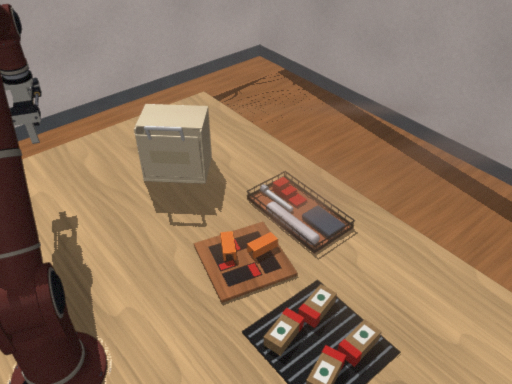

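```bash
python3 - <<'E'
import cv2
im=cv2.imread('pics/top0.png')
cv2.imwrite('pics/c1.png',cv2.resize(im[110:310,170:370],None,fx=3,fy=3,interpolation=cv2.INTER_CUBIC))
cv2.imwrite('pics/c2.png',cv2.resize(im[180:340,20:180],None,fx=3.5,fy=3.5,interpolation=cv2.INTER_CUBIC))
E
```

```text
(no output)
```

The top view shows the bin around (140,190), the slab around (266,218) with 2 orange guards, 4 cartons on the mat at (330,205), (365,205), (332,237) and (368,236), and the tray at (253,157). Next I'll enlarge it.

```bash
python3 - <<'E'
import cv2
im=cv2.imread('pics/top0.png')
cv2.imwrite('pics/c1.png',cv2.resize(im[170:265,225:390],(792,456),interpolation=cv2.INTER_CUBIC))
cv2.imwrite('pics/c2.png',cv2.resize(im[150:240,85:230],(800,496),interpolation=cv2.INTER_CUBIC))
im=cv2.imread('pics/side0.png')
cv2.imwrite('pics/c3.png',cv2.resize(im[95:225,120:230],(508,600),interpolation=cv2.INTER_CUBIC))
E
```

```text
(no output)
```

View pics/c1.png

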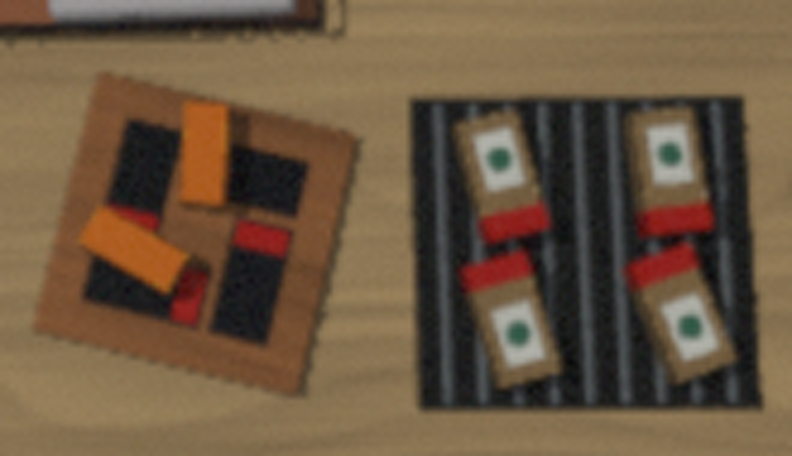

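View pics/c2.png

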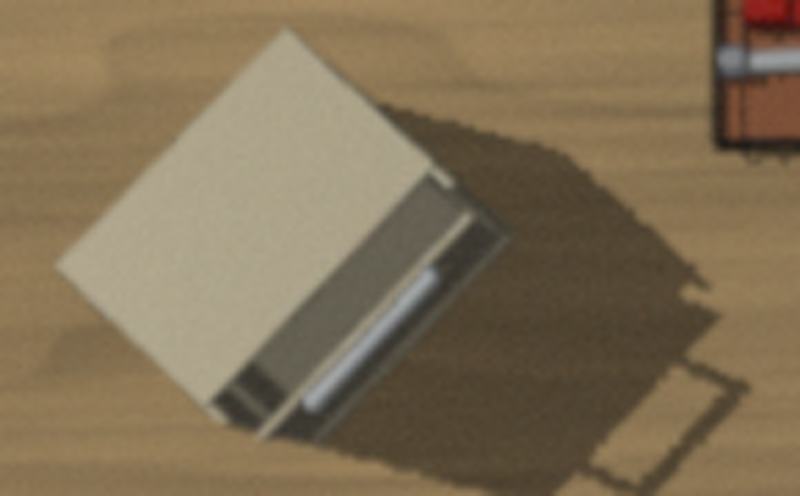

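View pics/c3.png

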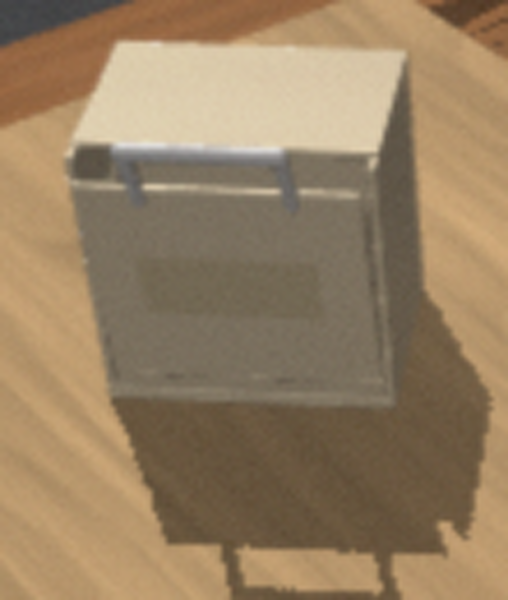

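```bash
cat > meas.py <<'E'
from h import *
def cloud(name,d):
    v,u=np.mgrid[0:384,0:512]; P=world(name,d,u.ravel(),v.ravel()).reshape(384,512,3); P[d==0]=np.nan; return P
def rects(name,im,d,zlo,zhi,box,minpx=20,col=None):
    P=cloud(name,d); m=(P[...,2]>zlo)&(P[...,2]<zhi)&(P[...,0]>box[0])&(P[...,0]<box[1])&(P[...,1]>box[2])&(P[...,1]<box[3])
    if col is not None: m&=col
    n,l,st,_=cv2.connectedComponentsWithStats(m.astype(np.uint8),connectivity=4)
    out=[]
    for i in range(1,n):
        if st[i,4]<minpx: continue
        q=P[l==i]; (cx,cy),(w,h),a=cv2.minAreaRect((q[:,:2]*1000).astype(np.float32))
        if w<h: w,h,a=h,w,a+90
        hsv=cv2.cvtColor(im,cv2.COLOR_BGR2HSV)[l==i]
        red=((hsv[:,0]<8)|(hsv[:,0]>172))&(hsv[:,1]>150)
        d_=None
        if red.sum()>3:
            r=q[red,:2].mean(0)*1000-[cx,cy]; d_=np.degrees(np.arctan2(r[1],r[0]))
        v,u=np.where(l==i)
        print(name,'px',(u.mean().round(1),v.mean().round(1)),'n',st[i,4],'c',np.round([cx,cy],1),'mean',np.round(q.mean(0)*1000,1),'size',np.round([w,h],1),'ang',round(a%180,1),'reddir',d_)
E
python3 - <<'E'
from meas import *
for n in('top','side'):
    im=cv2.imread(f'pics/{n}0.png');d=np.load(f'pics/{n}0.npy')
    print('corners' )
    rects(n,im,d,0.030,0.046,(0.2,0.7,-0.6,-0.08))
    P=cloud(n,d)
    hsv=cv2.cvtColor(im,cv2.COLOR_BGR2HSV); orange=(hsv[...,0]>6)&(hsv[...,0]<18)&(hsv[...,1]>190)&(hsv[...,2]>140)
    rects(n,im,d,0.034,0.05,(0.3,0.8,-0.2,0.2),8,orange)
f=lambda x,y:(225+x/4.8,170+y/4.8)
print('slab'); C=np.array([onplane('top',*f(*p),0.012)[:2] for p in[(100,72),(358,138),(303,396),(35,330)]]);print(C.round(4),C.mean(0))
for a,b in((0,1),(3,2)): e=C[b]-C[a];print(np.linalg.norm(e),np.degrees(np.arctan2(e[1],e[0])))
for a,b in((3,0),(2,1)): e=C[b]-C[a];print(np.linalg.norm(e),np.degrees(np.arctan2(e[1],e[0])))
g=lambda x,y:(85+x/5.517,150+y/5.517)
print('bar',[onplane('top',*g(*p),0.241) for p in((310,405),(432,272))])
g=lambda x,y:(120+x/4.618,95+y/4.618)
print('bar side',[onplane('side',*g(*p),0.239) for p in((115,150),(285,156))])
print('hinge side',[onplane('side',*g(*p),0.02) for p in((112,388),(392,400))])
d=np.load('pics/top0.npy');P=cloud('top',d)
print(P[190,135],P[223,145])
E
```

```text
corners
top px (np.float64(329.0), np.float64(206.5)) n 326 c [ 548.8 -243.6] mean [ 547.6 -242.9   38.8] size [96.5 50.7] ang 12.7 reddir -170.0075708810968
top px (np.float64(364.0), np.float64(205.6)) n 331 c [ 549.1 -375.7] mean [ 548.2 -374.9   39.1] size [96.9 49.6] ang 4.8 reddir -176.61118833416106
top px (np.float64(366.3), np.float64(234.9)) n 346 c [ 438.6 -376.6] mean [ 438.4 -375.9   39. ] size [96.  50.4] ang 19.3 reddir 19.165874700851013
top px (np.float64(331.0), np.float64(236.4)) n 341 c [ 436.1 -245.4] mean [ 435.6 -244.4   39.4] size [96.8 49.9] ang 15.2 reddir 16.825467245267294
top px (np.float64(266.9), np.float64(201.5)) n 166 c [571.6  -9.7] mean [571.5  -9.3  42.9] size [73.4 30.5] ang 178.3 reddir None
top px (np.float64(252.2), np.float64(221.3)) n 170 c [497.6  47.7] mean [497.7  47.7  42.9] size [76.8 31.5] ang 59.6 reddir None
corners
side px (np.float64(317.5), np.float64(301.9)) n 714 c [ 549.9 -243.7] mean [ 547.1 -246.1   37. ] size [99.7 51. ] ang 12.7 reddir -165.60434690056
side px (np.float64(283.6), np.float64(327.8)) n 819 c [ 437.5 -245.6] m
[... 444 characters left out ...]
6.5] mean [537.6 -17.7  41.2] size [16.4  5.3] ang 50.6 reddir None
slab
[[ 0.6422  0.0697]
 [ 0.5835 -0.1365]
 [ 0.3798 -0.085 ]
 [ 0.4358  0.125 ]] [ 0.51034526 -0.00669235]
0.2144015765135604 -105.86835112739537
0.21731828266273057 -104.93471220880384
0.21359605414562935 -15.011547878872912
0.2101191490419032 -14.209703976519767
bar [array([0.48109389, 0.40854554, 0.241     ]), array([0.55892071, 0.33752775, 0.241     ])]
bar side [array([0.47744525, 0.39835278, 0.239     ]), array([0.5546473 , 0.32626507, 0.239     ])]
hinge side [array([0.47052031, 0.45421024, 0.02      ]), array([0.61268289, 0.32019371, 0.02      ])]
[0.59834796 0.4426001  0.20556141] [0.49792841 0.44379276 0.06758043]
```

```bash
python3 - <<'E'
from meas import *
np.set_printoptions(precision=4,suppress=True)
for n in('top','side'):
    im=cv2.imread(f'pics/{n}0.png');d=np.load(f'pics/{n}0.npy');P=cloud(n,d)
    for zl,zh in((.225,.25),(.195,.212),(.165,.215)):
        m=(P[...,2]>zl)&(P[...,2]<zh)&(P[...,0]>.4)&(P[...,0]<.75)&(P[...,1]>.25)&(P[...,1]<.55)
        q=P[m]; 
        r=cv2.minAreaRect((q[:,:2]*1000).astype(np.float32));print(n,zl,m.sum(),q.mean(0),r,np.round(cv2.boxPoints(r)).tolist())
    # rows: print bin local coords
    if n=='side':
        for v in range(110,185,3): print(v,P[v,172].round(3),im[v,172])
E
```

```text
top 0.225 124 [0.5196 0.3755 0.2369] ((519.9872436523438, 376.32012939453125), (12.634342193603516, 109.47846984863281), 47.106998443603516) [[476.0, 409.0], [556.0, 334.0], [564.0, 344.0], [484.0, 418.0]]
top 0.195 2209 [0.6019 0.4598 0.2027] ((590.0936889648438, 450.2341613769531), (173.88430786132812, 203.29930114746094), 46.75347900390625) [[456.0, 457.0], [605.0, 317.0], [724.0, 444.0], [576.0, 583.0]]
top 0.165 2343 [0.5986 0.4564 0.2018] ((589.0715942382812, 449.39727783203125), (175.87066650390625, 204.30702209472656), 46.94279479980469) [[454.0, 455.0], [604.0, 315.0], [724.0, 444.0], [574.0, 583.0]]
side 0.225 156 [0.5201 0.3725 0.2328] ((521.572265625, 374.60455322265625), (19.014373779296875, 108.85252380371094), 46.45855712890625) [[476.0, 405.0], [554.0, 330.0], [568.0, 344.0], [489.0, 419.0]]
side 0.195 1454 [0.603  0.4551 0.2003] ((587.3681030273438, 444.84735107421875), (190.36260986328125, 204.1960906982422), 46.28280258178711) [[448.0, 447.0], [595.0, 305.0], [727.0, 443.0], [579.0, 584.0]]
side 0.165 2049 [0.5883 0.4375 0.1945] ((587.3154296875, 445.1866760253906)
[... 380 characters left out ...]
[160 160 163]
131 [0.605 0.479 0.134] [ 96 112 121]
134 [0.604 0.481 0.122] [ 97 117 126]
137 [0.548 0.378 0.187] [105 124 134]
140 [0.548 0.381 0.175] [ 96 112 125]
143 [0.547 0.381 0.165] [ 96 112 123]
146 [0.548 0.385 0.152] [ 95 111 121]
149 [0.549 0.389 0.137] [ 96 112 122]
152 [0.545 0.385 0.13 ] [ 82 104 115]
155 [0.546 0.389 0.116] [ 82 102 114]
158 [0.544 0.389 0.106] [ 83 103 114]
161 [0.542 0.387 0.097] [ 86 105 115]
164 [0.543 0.392 0.081] [ 92 110 121]
167 [0.547 0.401 0.062] [ 94 110 121]
170 [0.545 0.4   0.052] [ 93 109 121]
173 [0.547 0.407 0.035] [ 93 111 123]
176 [0.545 0.406 0.025] [ 93 111 121]
179 [0.542 0.405 0.014] [100 117 128]
182 [ 0.544  0.411 -0.003] [ 72  92 108]
```

```bash
cat >> h.py <<'E'
def plan(pos,ang,alt=True,verbose=True):
    """pos mm TCP target, ang deg jaw dir (mod 180)"""
    s=ctrl.state(); Rc=R.from_euler('xyz',s['tcp_rot']); M=Rc.as_matrix()
    dp=M.T@(np.array(pos)-s['tcp_pos']*1000)
    print('t',round(s['time_s'],2),'pos',(s['tcp_pos']*1000).round(1),'jawdir',np.degrees(np.arctan2(M[1,1],M[0,1])).round(1),'down',M[:,0].round(3),'w',round(s['width'],3),'F',s['force'].round(1),'q',s['q'].round(2))
    print('dp',dp.round(1), 'rows~',round(np.linalg.norm(dp)/62.5,1))
    for a in (ang,ang+180):
        c,n=np.cos(np.radians(a)),np.sin(np.radians(a))
        Mt=np.array([[0,c,n],[0,n,-c],[-1,0,0]])
        rv=np.degrees(R.from_matrix(M.T@Mt).as_rotvec())
        if np.linalg.norm(rv)<100 or not alt: print('rot',rv.round(1))
E
python3 - <<'E'
from h import *
plan((520,376,300),46.8)
E
```

```text
t 0.1 pos [237.1 604.5 231.6] jawdir 68.6 down [-0.001 -0.002 -1.   ] w 0.999 F [ 0.1 -0.8 -0.1] q [-1.22  0.62 -0.01  1.42  0.01  1.1  -0.04]
dp [ -68.2 -109.6  346.8] rows~ 5.9
rot [21.8  0.   0.1]
```

>>> {"name": "jog_arm", "arguments": {"dp": [[-68,0,0],[-68,-110,347],[-68,-110,347],[-68,-110,347],[-68,-110,347],[-68,-110,347],[-68,-110,347],[-68,-110,347],[-68,-110,347]], "rot": [[0,0,0],[0,0,0],[10,0,0],[22,0,0],[22,0,0],[22,0,0],[22,0,0],[22,0,0],[22,0,0]], "hand": [1,1,1,1,1,1,1,1,1]}}

```text
time_s: 1.23
tcp_pos: [0.5193, 0.3767, 0.3]
tcp_rot: [-2.585, 1.569, 2.942]
force: [-0.3, 0.1, -0.2]
width: 1.001
```

```bash
python3 - <<'E'
from h import *
plan((520,376,232),46.8)
E
```

```text
t 1.23 pos [519.3 376.7 300. ] jawdir 46.6 down [-0.002  0.    -1.   ] w 1.001 F [-0.3  0.1 -0.2] q [-0.73  0.55  0.12  1.35 -0.07  1.25  0.21]
dp [68.   0.1  1.1] rows~ 1.1
rot [-0.2 -0.1  0.1]
```

Lower, then close on the bar.

>>> {"name": "jog_arm", "arguments": {"dp": [[40,0,1],[68,0,1],[68,0,1],[68,0,1],[68,0,1],[68,0,1],[68,0,1],[68,0,1]], "rot": [[0,0,0],[0,0,0],[0,0,0],[0,0,0],[0,0,0],[0,0,0],[0,0,0],[0,0,0]], "hand": [1,1,1,0.1,0.1,0.1,0.1,0.1], "squeeze": 15}}

```text
time_s: 2.22
tcp_pos: [0.521, 0.3753, 0.2328]
tcp_rot: [1.519, 1.571, 0.761]
force: [0.5, -1.1, 0.4]
width: 0.513
```

```bash
python3 - <<'E'
from meas import *
plan((520,376,232),46.8)
im,d=snap('side','side1');cv2.imwrite('pics/c4.png',cv2.resize(im[30:200,90:260],(600,600),interpolation=cv2.INTER_CUBIC))
E
```

```text
t 2.23 pos [521.  375.3 232.8] jawdir 46.6 down [ 0.  0. -1.] w 0.513 F [ 0.5 -1.1  0.4] q [-0.72  0.6   0.11  1.45 -0.07  1.09  0.22]
dp [ 0.8 -0.2 -1.2] rows~ 0.0
rot [-0.2  0.  -0. ]
```

View pics/c4.png

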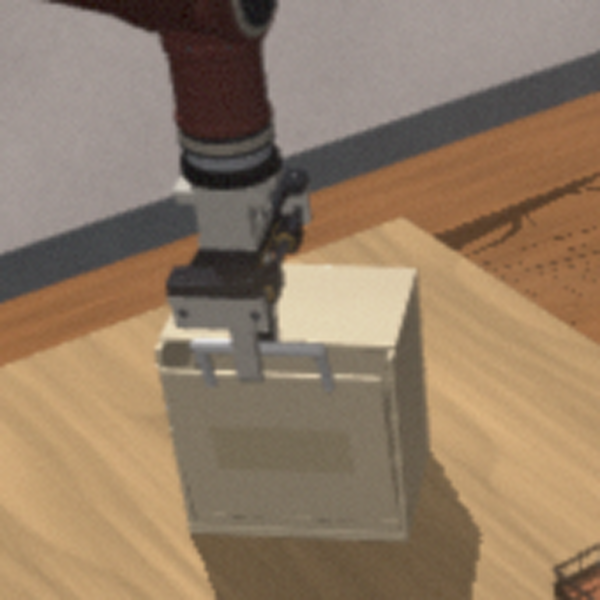

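The fingers straddle the bar, at about (245,350) in the crop, slightly left of its middle. They are still closing.

>>> {"name": "jog_arm", "arguments": {"dp": [[0,0,0],[0,0,0],[0,0,0],[0,0,0],[0,0,0],[0,0,0]], "rot": [[0,0,0],[0,0,0],[0,0,0],[0,0,0],[0,0,0],[0,0,0]], "hand": [0.1,0.1,0.1,0.1,0.1,0.1]}}

```text
time_s: 3.02
tcp_pos: [0.5212, 0.3756, 0.2325]
tcp_rot: [1.42, 1.57, 0.662]
force: [2.3, 1.3, -2.8]
width: 0.123
```

```bash
python3 - <<'E'
from h import *
s=ctrl.state();print(s['width'],s['force'],s['tcp_pos'])
M=R.from_euler('xyz',s['tcp_rot']).as_matrix()
ux=np.array([.6845,.729,0])
for th in np.arange(0.06,.78,.06):
    dx=-12*np.cos(th)-215*np.sin(th)+12; dz=215*np.cos(th)-12*np.sin(th)-215
    print(th.round(2),(M.T@(ux*dx+[0,0,dz])).round(1))
E
```

```text
0.12313728282172445 [ 2.31941899  1.27940661 -2.76737834] [0.52124164 0.37564032 0.23253547]
0.06 [  1.1 -12.9   0. ]
0.12 [  3.  -25.7   0.1]
0.18 [  5.6 -38.3   0.1]
0.24 [  9.  -50.8   0.2]
0.3 [ 13.1 -63.    0.2]
0.36 [ 17.9 -75.    0.3]
0.42 [ 23.5 -86.6   0.3]
0.48 [ 29.8 -98.    0.4]
0.54 [  36.7 -108.9    0.4]
0.6 [  44.2 -119.3    0.4]
0.66 [  52.4 -129.3    0.5]
0.72 [  61.2 -138.8    0.5]
```

>>> {"name": "jog_arm", "arguments": {"dp": [[1,-13,0],[3,-26,0],[6,-38,0],[9,-51,0],[13,-63,0],[18,-75,0],[23,-87,0],[30,-98,0],[37,-109,0],[44,-119,0]], "rot": [[0,0,0],[0,0,0],[0,0,0],[0,0,0],[0,0,0],[0,0,0],[0,0,0],[0,0,0],[0,0,0],[0,0,0]], "hand": [0.1,0.1,0.1,0.1,0.1,0.1,0.1,0.1,0.1,0.1]}}

```text
time_s: 4.28
tcp_pos: [0.4472, 0.2982, 0.1896]
tcp_rot: [1.481, 1.542, 0.725]
force: [16.4, 19.0, 1.6]
width: 0.123
```

>>> {"name": "jog_arm", "arguments": {"dp": [[4,-5,0],[8,-10,0],[11,-14,0],[14,-17,0],[15,-18,0],[15,-18,0]], "rot": [[0,0,0],[0,0,0],[0,0,0],[0,0,0],[0,0,0],[0,0,0]], "hand": [0.1,0.1,0.1,0.1,0.1,0.1]}}

```text
time_s: 5.03
tcp_pos: [0.4472, 0.2974, 0.1878]
tcp_rot: [1.463, 1.5, 0.71]
force: [16.8, 22.9, 21.6]
width: 0.124
```

```bash
python3 - <<'E'
from h import *
plan((420,268,179),46.8)
im,d=snap('side','side2');cv2.imwrite('pics/c5.png',cv2.resize(im[30:230,70:270],(600,600),interpolation=cv2.INTER_CUBIC))
E
```

```text
t 5.03 pos [447.2 297.4 187.8] jawdir 46.9 down [ 0.054  0.046 -0.997] w 0.124 F [16.8 22.9 21.6] q [-0.69  0.46  0.1   1.87 -0.08  0.74  0.27]
dp [  6.  -40.6   0.2] rows~ 0.7
rot [ 0.1  0.4 -4.1]
```

View pics/c5.png

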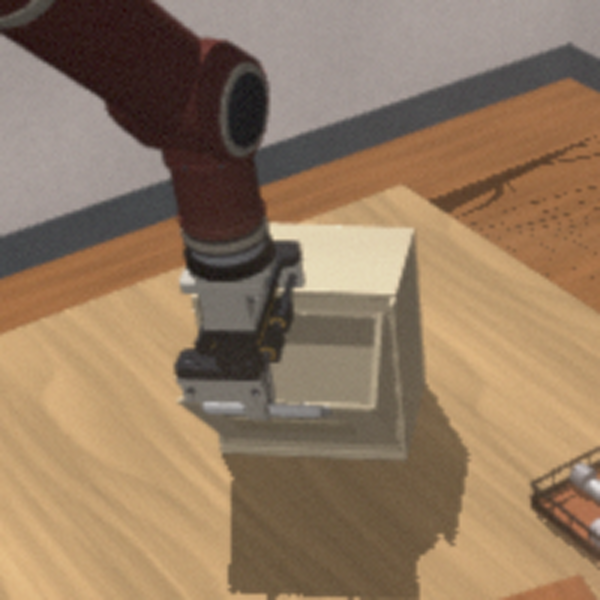

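```bash
python3 - <<'E'
from meas import *
np.set_printoptions(precision=1,suppress=True)
d=np.load('pics/side2.npy');im=cv2.imread('pics/side2.png');P=cloud('side',d)*1000
H=np.array([528.2,384.7,20]);ux=np.array([.6845,.729,0]);uy=np.array([-.729,.6845,0])
for c,(u,v) in {'bar':(168,166.7),'bar2':(174,167),'edge':(184,164),'edge2':(190,165),'panel':(188,170),'panel2':(185,175),'inner':(180,160)}.items():
    for dv in(-1,0,1):
        p=P[round(v)+dv,u]-H;print(c,u,round(v)+dv,im[round(v)+dv,u],'x',p@ux,'y',p@uy,'z',p[2])
cv2.imwrite('pics/c6.png',cv2.resize(im[120:190,120:220],(800,560),interpolation=cv2.INTER_CUBIC))
E
```

```text
bar 168 166 [135 138 140] x -120.28064214483179 y -32.42487468135154 z 157.8117821855566
bar 168 167 [132 133 136] x -124.88554242849787 y -33.37460804130826 z 157.8828083524594
bar 168 168 [116 118 122] x -122.22542845630309 y -32.18142796970523 z 152.3194435407095
bar2 174 166 [128 130 133] x -122.47040672554984 y -49.89700542887705 z 160.34256453892394
bar2 174 167 [128 130 134] x -124.1122118601762 y -49.97637726509046 z 158.12855057703803
bar2 174 168 [119 122 124] x -122.72357921132843 y -49.20989149532268 z 153.55795289940068
edge 184 163 [117 136 149] x 58.886179189284135 y -33.40323654075346 z 34.38119434692623
edge 184 164 [134 159 174] x 55.67463604094628 y -33.82559691954074 z 32.79090694530686
edge 184 165 [135 158 173] x -82.9306103050446 y -68.26552495028473 z 134.91913162275827
edge2 190 164 [117 142 155] x 57.5368366055597 y -52.92005417700248 z 32.341120341764636
edge2 190 165 [135 161 177] x -78.44428421218636 y -84.55603900176311 z 132.35017283804396
edge2 190 166 [107 127 139] x -79.95393112078773 y -84.59862023849448 z 129.904099560341
panel 188 169 [ 80  96 106] x -58.92789021608822 y -72.73735359826244 z 102.35640308088335
panel 188 170 [ 80  96 105] x -49.438010687486845 y -70.1070330641542 z 91.21083659326314
panel 188 171 [ 81  96 107] x -39.55811031971199 y -67.37531507371827 z 79.68211900748669
panel2 185 174 [73 88 98] x -9.318831151036928 y -49.58254400158647 z 43.652767765492335
panel2 185 175 [ 78  93 103] x -0.13041595359271357 y -46.899029393681644 z 32.34623268041505
panel2 185 176 [ 79  95 104] x 12.98173884168832 y -43.21935564599308 z 17.812121288249955
inner 180 159 [110 131 144] x 69.31224744469574 y -19.248652293944048 z 41.9873867238997
inner 180 160 [111 134 145] x 65.32200073173291 y -19.88343241498824 z 40.95723791342256
inner 180 161 [109 132 142] x 58.772059334979566 y -21.186561316506555 z 41.867953374270314
```

View pics/c6.png

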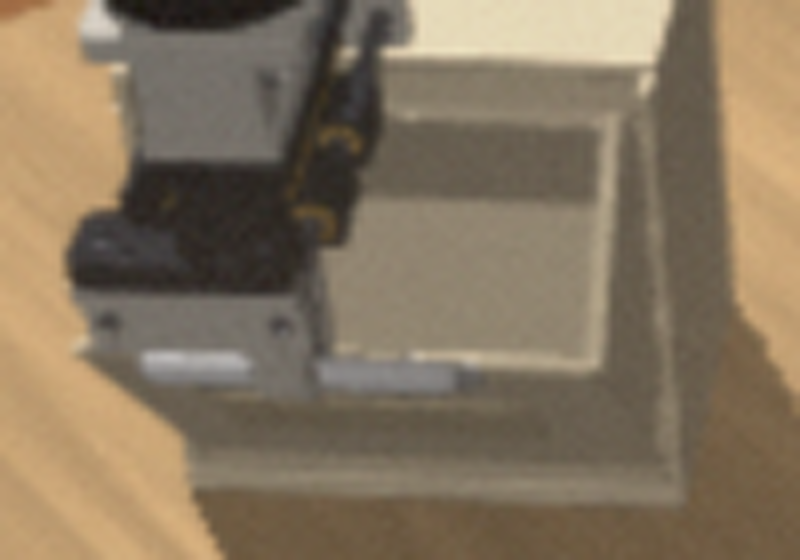

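>>> {"name": "jog_arm", "arguments": {"dp": [[-6,14,0],[-13,28,0],[-13,28,0],[-13,28,0],[-13,28,0],[-13,28,0]], "rot": [[0,0,0],[0,0,0],[0,0,0],[0,0,0],[0,0,0],[0,0,0]], "hand": [0.1,0.1,0.4,0.4,0.4,0.4]}}

```text
time_s: 5.82
tcp_pos: [0.4454, 0.2954, 0.1862]
tcp_rot: [-1.73, 1.569, -2.488]
force: [0.1, -0.8, -0.1]
width: 0.398
```

```bash
python3 - <<'E'
from h import *
plan((447,297,330),46.8)
E
```

```text
t 5.83 pos [445.4 295.4 186.2] jawdir 46.6 down [-0.002 -0.001 -1.   ] w 0.398 F [ 0.1 -0.8 -0.1] q [-0.7   0.49  0.11  1.82 -0.07  0.84  0.25]
dp [-143.8    2.     0. ] rows~ 2.3
rot [-0.2 -0.   0.1]
```

>>> {"name": "jog_arm", "arguments": {"dp": [[-60,0,0],[-100,0,0],[-100,0,0]], "rot": [[0,0,0],[0,0,0],[0,0,0]], "hand": [0.4,0.5,0.7]}}

```text
time_s: 6.2
tcp_pos: [0.4475, 0.2968, 0.2899]
tcp_rot: [1.383, 1.564, 0.625]
force: [-0.6, 0.2, -1.5]
width: 0.557
```

```bash
python3 - <<'E'
from meas import *
im,d=snap('top','top3');snap('side','side3')
plan((571.5,-9.5,120),88.3)
plan((571.5,-9.5,29),88.3)
hsv=cv2.cvtColor(im,cv2.COLOR_BGR2HSV); orange=(hsv[...,0]>6)&(hsv[...,0]<18)&(hsv[...,1]>190)&(hsv[...,2]>140)
rects('top',im,d,0.034,0.05,(0.3,0.8,-0.2,0.2),8,orange)
rects('top',im,d,0.030,0.046,(0.2,0.7,-0.6,-0.08))
E
```

```text
t 6.3 pos [445.5 295.7 286.2] jawdir 46.6 down [-0.001 -0.001 -1.   ] w 0.647 F [ 0.4 -0.6 -0.4] q [-0.71  0.39  0.12  1.68 -0.05  1.08  0.24]
dp [ 166.3 -134.9  301.3] rows~ 5.9
rot [-41.7  -0.    0.1]
t 6.3 pos [445.5 295.7 286.2] jawdir 46.6 down [-0.001 -0.001 -1.   ] w 0.647 F [ 0.4 -0.6 -0.4] q [-0.71  0.39  0.12  1.68 -0.05  1.08  0.24]
dp [ 257.3 -134.8  301.4] rows~ 6.7
rot [-41.7  -0.    0.1]
top px (np.float64(267.0), np.float64(201.3)) n 168 c [573.2  -9.8] mean [572.4  -9.7  42.6] size [76.9 30.4] ang 178.4 reddir None
top px (np.float64(252.4), np.float64(221.3)) n 169 c [497.7  47.6] mean [497.7  47.1  43. ] size [77.3 32.1] ang 59.6 reddir None
top px (np.float64(328.9), np.float64(206.4)) n 319 c [ 548.8 -243. ] mean [ 548.1 -242.7   38.9] size [96.9 50.5] ang 12.1 reddir -169.46764407237492
top px (np.float64(363.9), np.float64(205.4)) n 326 c [ 549.6 -374.9] mean [ 548.8 -374.6   39. ] size [96.9 48.9] ang 5.8 reddir -175.401022262558
top px (np.float64(366.3), np.float64(234.9)) n 345 c [ 438.4 -376.7] mean [ 438.4 -375.9   39.2] size [96.4 50. ] ang 19.2 reddir 19.787508592666395
top px (np.float64(331.1), np.float64(236.5)) n 340 c [ 436.1 -245.5] mean [ 435.2 -244.7   39.2] size [97.1 49.6] ang 15.3 reddir 17.23625759848398
```

View pics/top3.png

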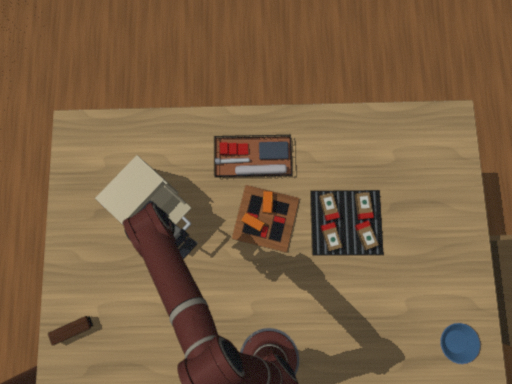

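The bucket is tipped out at (180,210), both guards lie at (267,201) and (252,221), and the cartons haven't moved. I'll go to the upper guard.

>>> {"name": "jog_arm", "arguments": {"dp": [[30,-27,60],[60,-54,120],[90,-81,180],[166,-135,301],[166,-135,301],[166,-135,301],[166,-135,301],[166,-135,301],[166,-135,301],[166,-135,301]], "rot": [[-8,0,0],[-16,0,0],[-25,0,0],[-34,0,0],[-42,0,0],[-42,0,0],[-42,0,0],[-42,0,0],[-42,0,0],[-42,0,0]], "hand": [0.7,0.7,0.7,0.7,0.7,0.7,0.7,0.7,0.7,0.7]}}

```text
time_s: 7.55
tcp_pos: [0.5718, -0.0071, 0.1212]
tcp_rot: [0.724, 1.57, 0.702]
force: [0.6, -0.4, -0.2]
width: 0.7
```

```bash
python3 - <<'E'
from meas import *
plan((572,-9.5,29),88.3)
E
```

```text
t 7.55 pos [571.8  -7.1 121.2] jawdir 88.7 down [ 0.001  0.001 -1.   ] w 0.7 F [ 0.6 -0.4 -0.2] q [-0.    0.62 -0.03  1.78  0.03  0.74  1.5 ]
dp [92.2 -2.5  0.1] rows~ 1.5
rot [ 0.4  0.  -0. ]
```

>>> {"name": "jog_arm", "arguments": {"dp": [[50,-2,0],[80,-2,0],[92,-2,0],[92,-2,0],[92,-2,0],[92,-2,0],[92,-2,0],[92,-2,0],[92,-2,0]], "rot": [[0,0,0],[0,0,0],[0,0,0],[0,0,0],[0,0,0],[0,0,0],[0,0,0],[0,0,0],[0,0,0]], "hand": [0.7,0.7,0.7,0.7,0.2,0.2,0.2,0.2,0.2], "squeeze": 25}}

```text
time_s: 8.68
tcp_pos: [0.5721, -0.0107, 0.0292]
tcp_rot: [0.123, 1.57, 0.098]
force: [-0.4, 0.6, 3.2]
width: 0.368
```

```bash
python3 - <<'E'
from meas import *
s=ctrl.state();print(s['width'],s['width']*93,s['tcp_pos'],s['force'])
# drop geometry
H=np.array([543.3,400.7,20]);ux=np.array([.6845,.729,0])
print(H+ux*-45)
plan((512.5,368,260),46.8)
E
```

```text
0.36769087543771817 34.19525141570779 [ 0.57214879 -0.0107419   0.02919967] [-0.39593665  0.61692206  3.23417646]
[512.4975 367.895   20.    ]
t 8.68 pos [572.1 -10.7  29.2] jawdir 88.6 down [ 0.001  0.    -1.   ] w 0.368 F [-0.4  0.6  3.2] q [-0.    0.76 -0.03  1.84  0.04  0.54  1.49]
dp [-230.8  377.2  -68.8] rows~ 7.2
rot [41.8  0.  -0. ]
```

>>> {"name": "jog_arm", "arguments": {"dp": [[-60,0,0],[-120,0,0],[-180,0,0],[-231,60,-10],[-231,120,-20],[-231,180,-33],[-231,240,-44],[-231,300,-55],[-231,377,-69],[-231,377,-69],[-231,377,-69],[-231,377,-69]], "rot": [[0,0,0],[0,0,0],[0,0,0],[8,0,0],[16,0,0],[25,0,0],[33,0,0],[42,0,0],[42,0,0],[42,0,0],[42,0,0],[42,0,0]], "hand": [0.2,0.2,0.2,0.2,0.2,0.2,0.2,0.2,0.2,0.2,0.2,0.2]}}

```text
time_s: 10.18
tcp_pos: [0.5136, 0.3644, 0.2595]
tcp_rot: [-0.6, 1.568, -1.362]
force: [0.3, -0.6, 1.0]
width: 0.367
```

```bash
python3 - <<'E'
from meas import *
im,d=snap('side','side4');cv2.imwrite('pics/c7.png',cv2.resize(im[30:230,70:270],(600,600),interpolation=cv2.INTER_CUBIC))
plan((512.5,368,165),46.8)
E
```

```text
t 10.22 pos [513.7 364.2 259.7] jawdir 46.3 down [ 0.001 -0.002 -1.   ] w 0.366 F [-0.3  0.2 -0.4] q [-0.72  0.56  0.12  1.45 -0.07  1.13  0.21]
dp [94.7  2.  -3.7] rows~ 1.5
rot [-0.5  0.1  0.1]
```

View pics/c7.png

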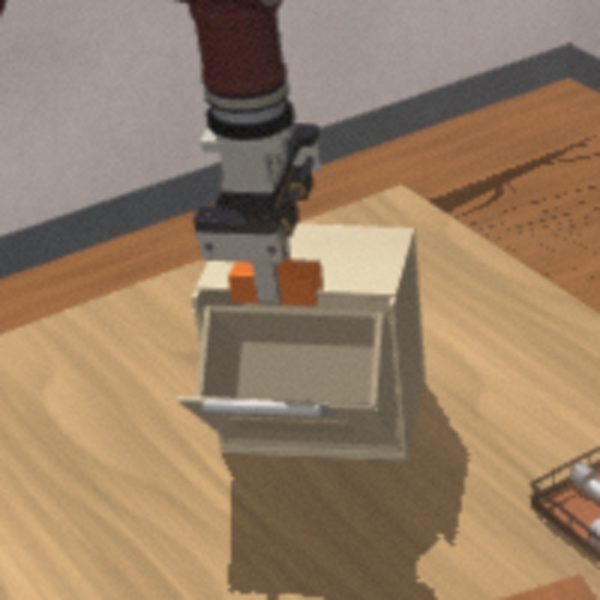

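```bash
python3 - <<'E'
from meas import *
np.set_printoptions(precision=1,suppress=True)
d=np.load('pics/side4.npy');P=cloud('side',d)*1000
H=np.array([543.3,400.7,20]);ux=np.array([.6845,.729,0]);uy=np.array([-.729,.6845,0])
for n,(cx,cy) in {'barL':(208,405),'barR':(318,410),'rimBR':(380,310),'rimBL':(205,310),'floorM':(310,375),'floorBL':(245,345),'floorBR':(370,350),'rimFR':(376,408),'roofF':(350,288)}.items():
    u,v=round(70+cx/3),round(30+cy/3)
    q=P[v-1:v+2,u-1:u+2].reshape(-1,3); q=np.median(q,0)-H
    print(n,u,v,'x',q@ux,'y',q@uy,'z',q[2])
E
```

```text
barL 139 165 x -143.225814648722 y 48.568992903724876 z 158.42897859963514
barR 176 167 x -141.86857933220512 y -54.400900138070575 z 155.85469513215511
rimBR 197 133 x 147.76920052291263 y -60.330193504379885 z 80.94125911069219
rimBL 138 133 x 8.09430668782226 y 88.9323923780789 z 164.2066964229714
floorM 173 155 x 59.01500539365854 y 4.1320845342135755 z 49.52291216751871
floorBL 152 145 x 81.39096038644887 y 75.5863473009071 z 69.21520515729398
floorBR 193 147 x 79.58554628692521 y -57.99465235596363 z 68.34304674731752
rimFR 195 166 x -67.95541612653649 y -91.35312353733329 z 106.57784174045972
roofF 187 126 x 28.33135195502386 y -58.91613828840251 z 180.70600502799317
```

>>> {"name": "jog_arm", "arguments": {"dp": [[50,-2,0],[85,-2,0],[95,-2,0],[95,-2,0],[95,-2,0],[95,-2,0],[95,-2,0],[40,-2,0],[-20,-2,0]], "rot": [[0,0,0],[0,0,0],[0,0,0],[0,0,0],[0,0,0],[0,0,0],[0,0,0],[0,0,0],[0,0,0]], "hand": [0.2,0.2,0.2,0.2,0.55,0.55,0.55,0.55,0.55]}}

```text
time_s: 11.35
tcp_pos: [0.5102, 0.3661, 0.2804]
tcp_rot: [-1.702, 1.569, -2.459]
force: [-0.2, 0.6, 0.1]
width: 0.553
```

```bash
python3 - <<'E'
from meas import *
im,d=snap('side','side5');cv2.imwrite('pics/c8.png',cv2.resize(im[30:230,70:270],(600,600),interpolation=cv2.INTER_CUBIC))
plan((497.7,47.5,120),-30.4,alt=False)
E
```

```text
t 11.4 pos [514.2 368.7 290.9] jawdir 46.6 down [ 0.013  0.01  -1.   ] w 0.546 F [0.9 1.5 5.3] q [-0.73  0.54  0.12  1.41 -0.07  1.19  0.21]
dp [ 167.4 -247.5  208.3] rows~ 5.8
rot [77.  -0.5 -0.9]
rot [-103.     1.    -0.5]
```

View pics/c8.png

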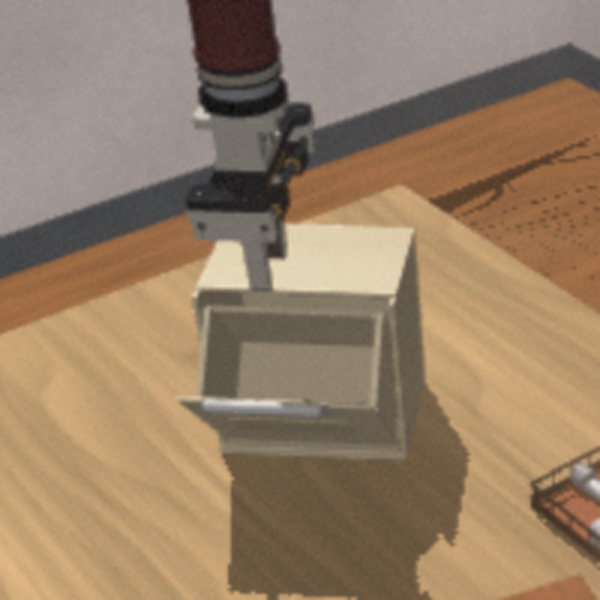

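>>> {"name": "jog_arm", "arguments": {"dp": [[0,-43,36],[0,-86,72],[0,-130,109],[84,-165,139],[110,-205,173],[130,-247,208],[130,-247,208],[130,-247,208],[167,-247,208],[167,-247,208],[167,-247,208],[167,-247,208]], "rot": [[9,0,0],[18,0,0],[27,0,0],[36,0,0],[45,0,0],[54,0,0],[63,0,0],[72,0,0],[77,0,0],[77,0,0],[77,0,0],[77,0,0]], "hand": [0.6,0.7,0.7,0.7,0.7,0.7,0.7,0.7,0.7,0.7,0.7,0.7]}}

```text
time_s: 12.9
tcp_pos: [0.493, 0.044, 0.1138]
tcp_rot: [2.27, 1.568, 0.169]
force: [-0.2, 0.0, -1.0]
width: 0.698
```

```bash
python3 - <<'E'
from meas import *
im,d=snap('top','top6');cv2.imwrite('pics/c9.png',cv2.resize(im[150:240,85:230],(800,496),interpolation=cv2.INTER_CUBIC))
plan((497.7,47.5,29),-30.4)
E
```

```text
t 12.95 pos [492.9  44.  113.8] jawdir -30.4 down [ 0.002  0.    -1.   ] w 0.699 F [0.  0.3 0.3] q [-0.41  0.58  0.42  2.01 -0.39  0.63 -0.27]
dp [84.8  2.2 -5.3] rows~ 1.4
rot [ 0.  -0.1 -0.1]
```

View pics/c9.png

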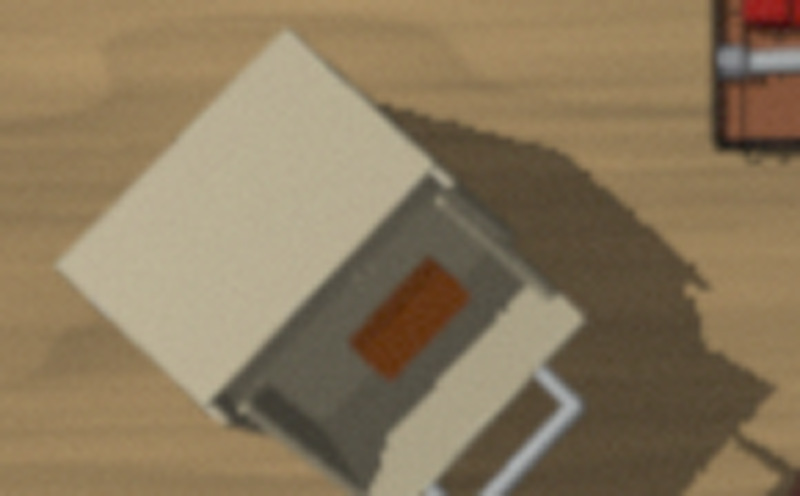

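The first guard lies in the bucket, at crop (410,318). Next is the second guard.

>>> {"name": "jog_arm", "arguments": {"dp": [[50,2,-5],[75,2,-5],[85,2,-5],[85,2,-5],[85,2,-5],[85,2,-5],[85,2,-5],[85,2,-5],[85,2,-5]], "rot": [[0,0,0],[0,0,0],[0,0,0],[0,0,0],[0,0,0],[0,0,0],[0,0,0],[0,0,0],[0,0,0]], "hand": [0.7,0.7,0.7,0.7,0.2,0.2,0.2,0.2,0.2]}}

```text
time_s: 14.08
tcp_pos: [0.4967, 0.0473, 0.028]
tcp_rot: [2.316, 1.57, 0.214]
force: [-0.2, -0.1, 4.0]
width: 0.368
```

```bash
python3 - <<'E'
from meas import *
plan((509,364,260),46.8)
E
```

```text
t 14.07 pos [496.7  47.3  28. ] jawdir -30.4 down [ 0.001  0.    -1.   ] w 0.368 F [-0.2 -0.1  4. ] q [-0.34  0.72  0.3   2.05 -0.49  0.44 -0.19]
dp [-231.9 -149.6 -279.5] rows~ 6.3
rot [-77.2  -0.   -0. ]
```

>>> {"name": "jog_arm", "arguments": {"dp": [[-60,0,0],[-120,0,0],[-180,0,0],[-232,-25,-45],[-232,-50,-90],[-232,-75,-135],[-232,-100,-185],[-232,-125,-232],[-232,-150,-280],[-232,-150,-280],[-232,-150,-280],[-232,-150,-280]], "rot": [[-5,0,0],[-13,0,0],[-21,0,0],[-29,0,0],[-37,0,0],[-45,0,0],[-53,0,0],[-61,0,0],[-69,0,0],[-77,0,0],[-77,0,0],[-77,0,0]], "hand": [0.2,0.2,0.2,0.2,0.2,0.2,0.2,0.2,0.2,0.2,0.2,0.2]}}

```text
time_s: 15.58
tcp_pos: [0.509, 0.3634, 0.2594]
tcp_rot: [-1.106, 1.57, -1.868]
force: [-0.4, -0.7, -0.3]
width: 0.363
```

```bash
python3 - <<'E'
from meas import *
plan((508,363,165),46.8)
E
```

```text
t 15.57 pos [509.  363.4 259.4] jawdir 46.4 down [-0.    -0.001 -1.   ] w 0.363 F [-0.4 -0.7 -0.3] q [-0.72  0.55  0.12  1.46 -0.07  1.13  0.21]
dp [94.4 -0.9 -0.6] rows~ 1.5
rot [-0.4  0.   0.1]
```

>>> {"name": "jog_arm", "arguments": {"dp": [[50,0,0],[85,0,0],[94,0,0],[94,0,0],[94,0,0],[94,0,0],[94,0,0],[40,0,0],[-20,0,0],[-40,0,0],[-40,0,0]], "rot": [[0,0,0],[0,0,0],[0,0,0],[0,0,0],[0,0,0],[0,0,0],[0,0,0],[0,0,0],[0,0,0],[0,0,0],[0,0,0]], "hand": [0.2,0.2,0.2,0.2,0.55,0.55,0.55,0.55,0.55,0.55,0.55]}}

```text
time_s: 16.95
tcp_pos: [0.5095, 0.3652, 0.3019]
tcp_rot: [1.418, 1.566, 0.66]
force: [0.3, -0.0, -1.1]
width: 0.553
```

```bash
python3 - <<'E'
from meas import *
ux=np.array([.6845,.729,0]);H=np.array([545.3,402.8,20])
th=.7;b=H+ux*(-12*np.cos(th)-215*np.sin(th));b[2]+=215*np.cos(th)-12*np.sin(th);print('bar',b)
plan((b[0],b[1],290),46.8);
E
```

```text
bar [444.20967979 295.13770134 176.71045802]
t 16.95 pos [509.5 365.2 301.9] jawdir 46.6 down [ 0.004  0.003 -1.   ] w 0.553 F [ 0.3 -0.  -1.1] q [-0.73  0.52  0.12  1.4  -0.06  1.22  0.21]
dp [ 11.5 -95.8   0.7] rows~ 1.5
rot [-0.2  0.  -0.3]
```

>>> {"name": "jog_arm", "arguments": {"dp": [[10,-50,0],[10,-94,0],[10,-94,0],[10,-94,0]], "rot": [[0,0,0],[0,0,0],[0,0,0],[0,0,0]], "hand": [0.55,0.5,0.5,0.5]}}

```text
time_s: 17.45
tcp_pos: [0.4442, 0.2969, 0.289]
tcp_rot: [-2.372, 1.57, -3.13]
force: [-0.4, -0.4, -0.7]
width: 0.502
```

```bash
python3 - <<'E'
from meas import *
im,d=snap('top','top7');cv2.imwrite('pics/c10.png',cv2.resize(im[150:250,85:230],(800,552),interpolation=cv2.INTER_CUBIC))
im,d=snap('side','side7')
plan((445,296,176),46.8)
E
```

```text
t 17.55 pos [444.7 297.4 289.1] jawdir 46.6 down [-0.  0. -1.] w 0.503 F [ 0.4 -0.9  0.2] q [-0.72  0.38  0.12  1.67 -0.05  1.09  0.24]
dp [113.1  -0.9   1.2] rows~ 1.8
rot [-0.2 -0.  -0. ]
```

View pics/c10.png

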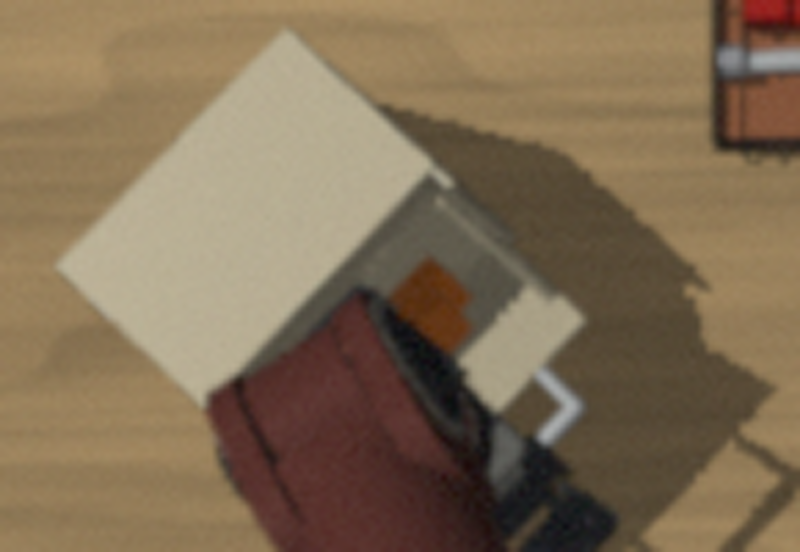

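View pics/side7.png

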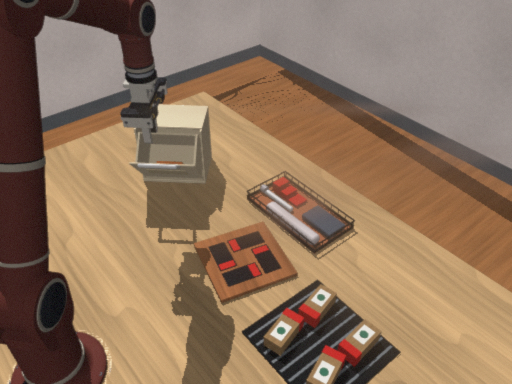

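>>> {"name": "jog_arm", "arguments": {"dp": [[50,0,0],[95,0,0],[111,0,0],[111,0,0],[111,0,0],[111,0,0],[111,0,0],[111,0,0],[111,0,0],[111,0,0]], "rot": [[0,0,0],[0,0,0],[0,0,0],[0,0,0],[0,0,0],[0,0,0],[0,0,0],[0,0,0],[0,0,0],[0,0,0]], "hand": [0.5,0.5,0.5,0.1,0.1,0.1,0.1,0.1,0.1,0.1], "squeeze": 15}}

```text
time_s: 18.8
tcp_pos: [0.447, 0.2992, 0.1798]
tcp_rot: [1.429, 1.561, 0.672]
force: [4.0, 3.9, -4.8]
width: 0.122
```

```bash
python3 - <<'E'
from h import *
s=ctrl.state();print(s['width'],s['force'],s['tcp_pos'],s['time_s'])
M=R.from_euler('xyz',s['tcp_rot']).as_matrix()
ux=np.array([.6845,.729,0])
f=lambda th:(-12*np.cos(th)-215*np.sin(th),215*np.cos(th)-12*np.sin(th))
a=f(.7)
for th in [.64,.58,.52,.46,.4,.34,.28,.22,.16,.1,.04,-.02]:
    b=f(th); print(th,(M.T@(ux*(b[0]-a[0])+[0,0,b[1]-a[1]])).round(1))
E
```

```text
0.12225801331586911 [ 3.98658965  3.90978991 -4.7712367 ] [0.44703703 0.2991921  0.17981016] 18.8
0.64 [-8.5  9.7 -0. ]
0.58 [-16.4  20.   -0. ]
0.52 [-23.6  30.7  -0.1]
0.46 [-30.2  41.8  -0.1]
0.4 [-36.1  53.3  -0.1]
0.34 [-41.4  65.1  -0.2]
0.28 [-45.9  77.2  -0.2]
0.22 [-49.6  89.5  -0.2]
0.16 [-52.7 102.1  -0.3]
0.1 [-54.9 114.8  -0.3]
0.04 [-56.4 127.6  -0.3]
-0.02 [-57.2 140.5  -0.4]
```

>>> {"name": "jog_arm", "arguments": {"dp": [[-8,10,0],[-16,20,0],[-24,31,0],[-30,42,0],[-36,53,0],[-41,65,0],[-46,77,0],[-50,90,0],[-53,102,0],[-55,115,0],[-56,128,0],[-56,128,0]], "rot": [[0,0,0],[0,0,0],[0,0,0],[0,0,0],[0,0,0],[0,0,0],[0,0,0],[0,0,0],[0,0,0],[0,0,0],[0,0,0],[0,0,0]], "hand": [0.1,0.1,0.1,0.1,0.1,0.1,0.1,0.1,0.1,0.1,0.1,0.1]}}

```text
time_s: 20.3
tcp_pos: [0.5334, 0.3905, 0.2373]
tcp_rot: [1.408, 1.566, 0.651]
force: [1.3, 0.8, 3.9]
width: 0.121
```

>>> {"name": "jog_arm", "arguments": {"dp": [[0,5,0],[0,10,0],[0,15,0],[0,18,0],[0,18,0]], "rot": [[0,0,0],[0,0,0],[0,0,0],[0,0,0],[0,0,0]], "hand": [0.1,0.1,0.1,0.1,0.1]}}

```text
time_s: 20.92
tcp_pos: [0.5405, 0.398, 0.2377]
tcp_rot: [-1.664, 1.558, -2.423]
force: [-11.5, -9.0, 14.9]
width: 0.122
```

```bash
python3 - <<'E'
from meas import *
np.set_printoptions(precision=1,suppress=True)
plan((535,392,300),46.8)
im,d=snap('side','side8');cv2.imwrite('pics/c11.png',cv2.resize(im[30:200,90:260],(600,600),interpolation=cv2.INTER_CUBIC))
P=cloud('side',d)*1000;ux=np.array([.6845,.729,0]);H=np.array([545.3,402.8,20])
for u in(168,180,187):
    for v in range(136,182,4):
        q=P[v,u]-H;print(u,v,im[v,u],'x %.1f z %.1f'%(q@ux,q[2]))
E
```

```text
t 20.93 pos [540.5 398.  237.7] jawdir 46.5 down [-0. -0. -1.] w 0.122 F [-11.5  -9.   14.9] q [-0.7  0.7  0.1  1.3 -0.1  1.2  0.2]
dp [-62.1  -9.    0. ] rows~ 1.0
rot [-0.3 -0.1  0.7]
168 136 [104 121 132] x 8.1 z 153.8
168 140 [ 97 116 127] x 5.0 z 141.3
168 144 [101 120 130] x 5.2 z 126.5
168 148 [ 92 110 124] x 5.3 z 111.5
168 152 [ 90 109 122] x 0.8 z 99.6
168 156 [ 89 109 121] x -2.8 z 87.0
168 160 [ 88 109 121] x 3.8 z 66.5
168 164 [ 99 117 129] x 0.3 z 53.5
168 168 [ 99 119 130] x 6.0 z 33.1
168 172 [ 97 117 128] x 9.8 z 13.9
168 176 [ 96 113 124] x 6.6 z 0.1
168 180 [103 123 134] x -2.6 z -9.1
180 136 [102 123 132] x 4.1 z 158.2
180 140 [ 99 120 130] x 3.1 z 144.3
180 144 [102 121 130] x 1.3 z 130.9
180 148 [ 97 117 126] x 0.9 z 116.3
180 152 [ 88 108 123] x -0.8 z 102.5
180 156 [ 89 110 122] x 0.1 z 86.6
180 160 [ 88 108 120] x 4.1 z 68.2
180 164 [ 96 115 129] x 2.8 z 53.5
180 168 [100 120 130] x 4.4 z 36.3
180 172 [101 119 132] x 3.1 z 21.2
180 176 [104 123 136] x 3.2 z 4.8
180 180 [106 124 137] x 3.0 z -11.5
187 136 [ 96 117 127] x 6.8 z 157.3
187 140 [101 120 132] x 0.7 z 146.9
187 144 [102 119 132] x 9.5 z 126.2
187 148 [ 99 118 128] x 2.5 z 116.2
187 152 [ 91 111 123] x 5.7 z 98.9
187 156 [ 91 110 123] x 1.8 z 86.4
187 160 [ 88 107 121] x 2.9 z 70.2
187 164 [100 119 132] x 1.7 z 55.4
187 168 [ 97 116 129] x 1.7 z 39.6
187 172 [ 97 116 128] x 4.0 z 21.7
187 176 [ 99 118 130] x 3.4 z 5.8
187 180 [112 130 141] x 2.6 z -10.0
```

View pics/c11.png

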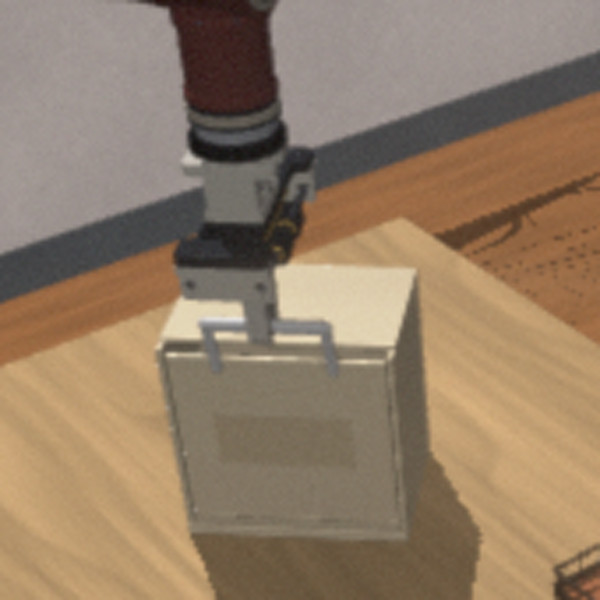

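>>> {"name": "jog_arm", "arguments": {"dp": [[0,5,0],[0,5,0],[0,5,0],[0,-6,0],[0,-6,0],[0,-6,0],[0,-6,0],[-40,-6,0],[-70,-6,0]], "rot": [[0,0,0],[0,0,0],[0,0,0],[0,0,0],[0,0,0],[0,0,0],[0,0,0],[0,0,0],[0,0,0]], "hand": [0.1,0.1,0.1,0.6,0.6,0.6,0.6,0.6,0.7]}}

```text
time_s: 22.1
tcp_pos: [0.5407, 0.3985, 0.3056]
tcp_rot: [1.242, 1.57, 0.485]
force: [0.4, 0.1, -0.2]
width: 0.663
```

```bash
cat >> meas.py <<'E'
S=np.array([510.3,-6.7])
def bay(phi,off=18,z=0):
    u=np.array([np.cos(np.radians(phi)),np.sin(np.radians(phi))]);n=np.array([-u[1],u[0]])
    c=S-28*u-52*n; return c, c+off*u
E
python3 - <<'E'
from meas import *
im,d=snap('side','side9');cv2.imwrite('pics/c12.png',cv2.resize(im[90:200,110:220],(600,600),interpolation=cv2.INTER_CUBIC))
imt,dt=snap('top','top9')
rects('side',im,d,0.030,0.046,(0.2,0.7,-0.6,-0.08))
rects('top',imt,dt,0.030,0.046,(0.2,0.7,-0.6,-0.08))
plan((535,392,300),46.8)
for phi in(-15,75,165,-105): print(phi,*bay(phi))
# bar
for n,dd in(('side',d),('top',dt)):
    P=cloud(n,dd);m=(P[...,2]>.225)&(P[...,2]<.25)&(P[...,0]>.4)&(P[...,0]<.75)&(P[...,1]>.25)&(P[...,1]<.55)
    q=P[m][:,:2]*1000;print(n,m.sum(),q.mean(0),cv2.minAreaRect(q.astype(np.float32)))
# slab recheck from side black? 
E
```

```text
side px (np.float64(317.6), np.float64(301.8)) n 705 c [ 549.8 -244.4] mean [ 547.5 -246.    37. ] size [99.9 49.7] ang 12.9 reddir -166.69946099204918
side px (np.float64(283.6), np.float64(327.9)) n 818 c [ 438.1 -246. ] mean [ 435.9 -247.9   36.9] size [100.   49.9] ang 14.8 reddir 13.160044388981147
side px (np.float64(359.8), np.float64(338.9)) n 869 c [ 550.5 -376.7] mean [ 548.2 -378.    37. ] size [101.  49.] ang 5.1 reddir -173.52923340774714
side px (np.float64(326.3), np.float64(366.4)) n 893 c [ 440.7 -378.1] mean [ 441.8 -376.9   37.3] size [98.9 49.1] ang 19.6 reddir 18.51134318844197
top px (np.float64(328.9), np.float64(206.5)) n 325 c [ 548.4 -242.5] mean [ 547.8 -242.7   39.1] size [96.2 49.9] ang 12.6 reddir -167.54405644191183
top px (np.float64(363.9), np.float64(205.6)) n 332 c [ 549.3 -373.9] mean [ 548.3 -374.6   39. ] size [96.4 50.9] ang 5.3 reddir -172.85495304545765
top px (np.float64(366.4), np.float64(234.8)) n 348 c [ 438.5 -377.1] mean [ 438.5 -376.1   39.1] size [96.6 50.6] ang 19.1 reddir 20.461544093332222
top px (np.float64(330.9), np.float64(236.4)) n 339 c [ 435.9 -244.9] mean [ 435.5 -244.1   38.9] size [96.6 49. ] ang 15.0 reddir 16.454344844295278
t 22.2 pos [542.2 399.4 308.6] jawdir 46.6 down [ 0.007  0.005 -1.   ] w 0.691 F [ 0.3 -0.1 -0. ] q [-0.73  0.6   0.12  1.23 -0.07  1.3   0.2 ]
dp [  8.5 -10.4  -0.2] rows~ 0.2
rot [-0.2  0.1 -0.5]
-15 [469.79548652 -49.6812097 ] [487.18215139 -54.33995252]
75 [553.2812097  -47.20451348] [557.93995252 -29.81784861]
165 [550.80451348  36.2812097 ] [533.41784861  40.93995252]
-105 [467.3187903   33.80451348] [462.66004748  16.41784861]
side 158 [539.78406409 392.43691053] ((539.7676391601562, 395.40057373046875), (17.23224639892578, 109.22016143798828), 44.93516159057617)
top 33 [567.44297639 368.63281084] ((567.5528564453125, 368.7219543457031), (10.54892349243164, 27.619646072387695), 45.19999313354492)
```

View pics/c12.png

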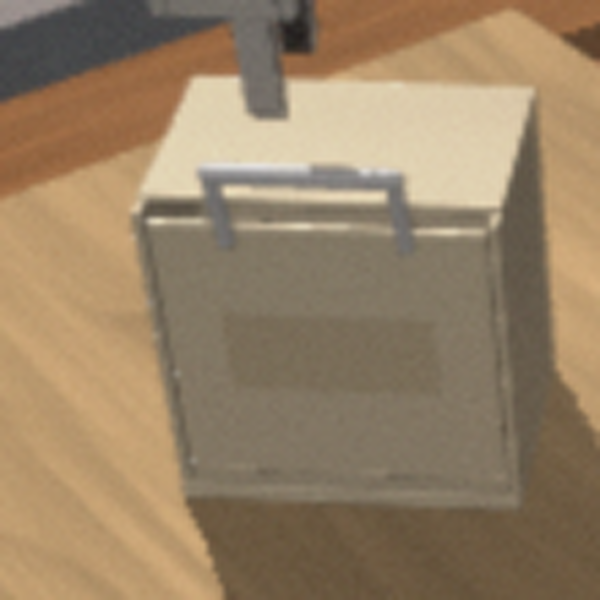

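```bash
python3 - <<'E'
from meas import *
for n,(y0,y1,x0,x1) in {'top':(180,260,225,305),'side':(215,305,185,305)}.items():
    im=cv2.imread(f'pics/{n}9.png');k=7 if n=='top' else 6
    c=cv2.resize(im[y0:y1,x0:x1],None,fx=k,fy=k,interpolation=cv2.INTER_CUBIC)
    for phi in(-15,75,165,-105):
        u=np.array([np.cos(np.radians(phi)),np.sin(np.radians(phi))]);m=np.array([-u[1],u[0]]);b,_=bay(phi)
        pts=[proj(n,np.append(b+a*48*u+e*24*m,12)/1000) for a,e in((-1,-1),(-1,1),(1,1),(1,-1))]
        pts=np.round([((p[0]+.5-x0)*k-.5,(p[1]+.5-y0)*k-.5) for p in pts]).astype(int)
        cv2.polylines(c,[pts],True,(0,255,0),1)
    print(c.shape);cv2.imwrite(f'pics/c13{n}.png',c)
E
```

```text
(560, 560, 3)
(540, 720, 3)
```

View pics/c13top.png

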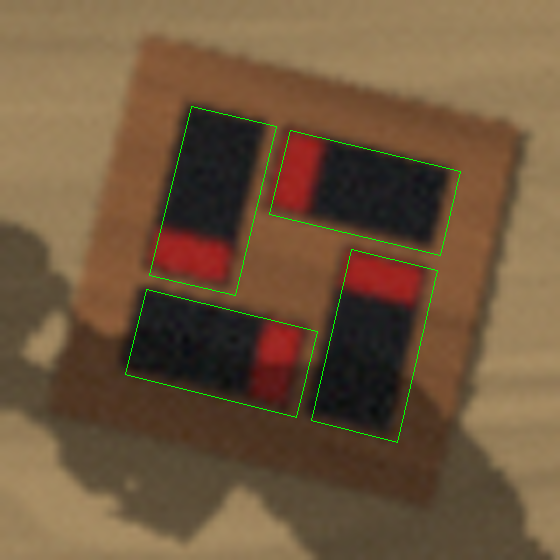

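View pics/c13side.png

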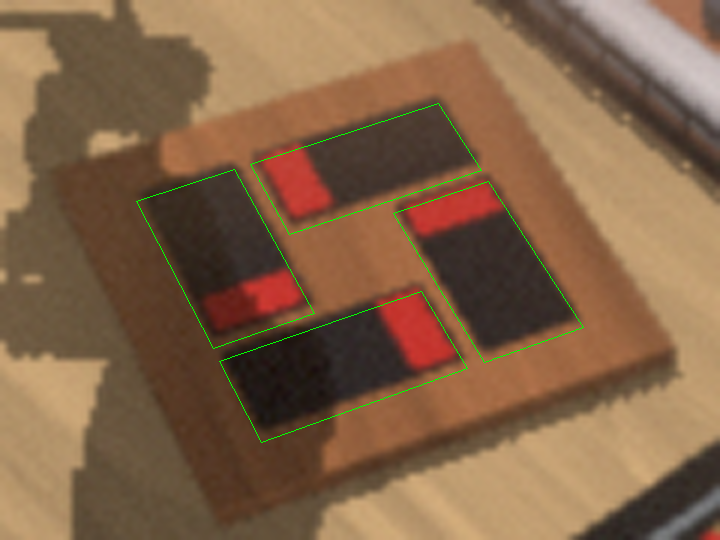

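```bash
sed -i 's/^S=.*/S=np.array([511.5,-5.5])/' meas.py; cat >> meas.py <<'E'
def grasp(c,phi,off=18): 
    p=np.radians(phi); return np.array(c)+off*np.array([np.cos(p),np.sin(p)])
E
python3 - <<'E'
from meas import *
g=grasp((549,-243.5),-167.3)
plan((g[0],g[1],120),-77.3,alt=False)
E
```

```text
t 22.2 pos [542.2 399.4 308.6] jawdir 46.6 down [ 0.007  0.005 -1.   ] w 0.691 F [ 0.3 -0.1 -0. ] q [-0.73  0.6   0.12  1.23 -0.07  1.3   0.2 ]
dp [ 185.3 -478.9  436.4] rows~ 10.8
rot [123.9  -0.5  -0.4]
rot [-56.1   0.3  -0.4]
```

>>> {"name": "jog_arm", "arguments": {"dp": [[0,-40,36],[0,-80,73],[0,-120,109],[0,-160,146],[0,-200,182],[0,-240,219],[20,-280,255],[50,-320,292],[90,-360,328],[130,-400,365],[150,-440,401],[170,-479,436]], "rot": [[-5,0,0],[-10,0,0],[-15,0,0],[-20,0,0],[-25,0,0],[-30,0,0],[-35,0,0],[-40,0,0],[-45,0,0],[-50,0,0],[-56,0,0],[-56,0,0]], "hand": [0.85,0.85,0.85,0.85,0.85,0.85,0.85,0.85,0.85,0.85,0.85,0.85]}}

```text
time_s: 23.7
tcp_pos: [0.5272, -0.2509, 0.1324]
tcp_rot: [2.282, 1.569, 2.503]
force: [0.1, -0.7, 0.8]
width: 0.848
```

```bash
python3 - <<'E'
from meas import *
g=grasp((549,-243.5),-167.3)
plan((g[0],g[1],21),-77.3)
E
```

```text
t 23.7 pos [ 527.2 -250.9  132.4] jawdir 102.6 down [-0.002  0.001 -1.   ] w 0.848 F [ 0.1 -0.7  0.8] q [ 0.43  0.63 -0.04  1.73  0.03  0.78  2.17]
dp [111.4   2.2   5.1] rows~ 1.8
rot [-0.1 -0.1 -0.1]
```

>>> {"name": "jog_arm", "arguments": {"dp": [[40,2,4],[80,2,4],[105,2,4],[111,2,4],[111,2,4],[111,2,4],[111,2,4],[111,2,4],[111,2,4]], "rot": [[0,0,0],[0,0,0],[0,0,0],[0,0,0],[0,0,0],[0,0,0],[0,0,0],[0,0,0],[0,0,0]], "hand": [0.85,0.85,0.85,0.85,0.85,0.4,0.4,0.4,0.4], "squeeze": 30}}

```text
time_s: 24.82
tcp_pos: [0.5316, -0.2469, 0.0242]
tcp_rot: [-0.798, 1.57, -0.578]
force: [-0.5, -0.2, 1.9]
width: 0.513
```

```bash
python3 - <<'E'
from meas import *
c,g=bay(165);print(c,g)
plan((g[0],g[1],120),-105)
E
```

```text
[552.00451348  37.4812097 ] [534.61784861  42.13995252]
t 24.82 pos [ 531.6 -246.9   24.2] jawdir 102.6 down [ 0.001 -0.    -1.   ] w 0.513 F [-0.5 -0.2  1.9] q [ 0.41  0.78 -0.03  1.8   0.04  0.56  2.15]
dp [-96.  281.3  66. ] rows~ 4.9
rot [27.6  0.   0. ]
```

>>> {"name": "jog_arm", "arguments": {"dp": [[-40,0,0],[-96,0,0],[-96,55,13],[-96,110,26],[-96,165,39],[-96,220,52],[-96,281,66],[-96,281,66],[-96,281,66],[-96,281,66]], "rot": [[0,0,0],[0,0,0],[7,0,0],[14,0,0],[21,0,0],[28,0,0],[28,0,0],[28,0,0],[28,0,0],[28,0,0]], "hand": [0.4,0.4,0.4,0.4,0.4,0.4,0.4,0.4,0.4,0.4]}}

```text
time_s: 26.08
tcp_pos: [0.5344, 0.0396, 0.1196]
tcp_rot: [-1.533, 1.569, -1.806]
force: [-0.2, -0.9, -1.3]
width: 0.517
```

```bash
cat >> meas.py <<'E'
def check(tag,box=(0.2,0.8,-0.6,0.15),zl=.03,zh=.054):
    for n in('top','side'):
        im,d=snap(n,n+tag); rects(n,im,d,zl,zh,box,100)
E
python3 - <<'E'
from meas import *
c,g=bay(165)
plan((g[0],g[1],32.5),-105)
im,d=snap('side','side14');cv2.imwrite('pics/c14.png',im[150:330,120:340].repeat(3,0).repeat(3,1))
for n,dd,ii in(('side',d,im),('top',)+snap('top','top14')[::-1]):
    rects(n,ii,dd,.10,.145,(.4,.7,-.1,.2),50)
E
```

```text
t 26.07 pos [534.4  39.6 119.6] jawdir 74.4 down [-0.    -0.001 -1.   ] w 0.517 F [-0.2 -0.9 -1.3] q [-0.21  0.59  0.14  1.89 -0.12  0.68  1.3 ]
dp [87.1  2.6 -0.5] rows~ 1.4
rot [-0.6  0.   0.1]
side px (np.float64(242.4), np.float64(219.8)) n 408 c [537.4  23.2] mean [531.3  22.1 120.8] size [106.1  61.8] ang 127.0 reddir 153.41944509965236
```

View pics/c14.png

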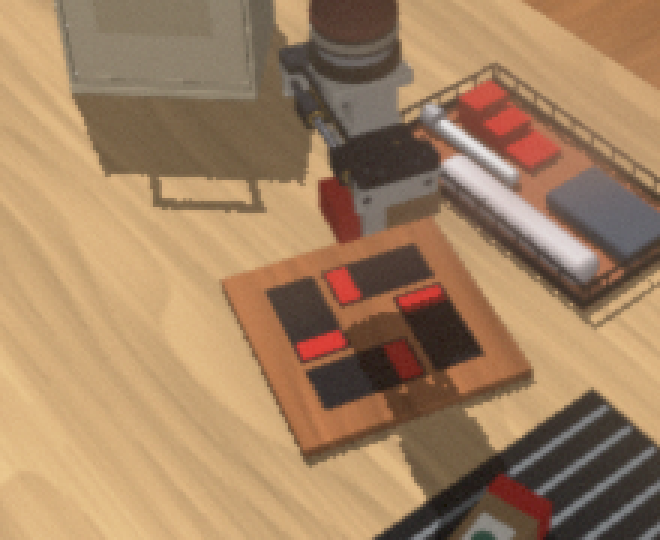

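The carton is level in the grip with its red end on the left, at crop (340,210), and the outline below it also has its red end on the left. Now I lower it and release.

>>> {"name": "jog_arm", "arguments": {"dp": [[40,2,0],[70,2,0],[82,2,0],[87,2,0],[87,2,0],[87,2,0],[87,2,0],[87,2,0],[60,2,0],[10,2,0],[-20,2,0]], "rot": [[0,0,0],[0,0,0],[0,0,0],[0,0,0],[0,0,0],[0,0,0],[0,0,0],[0,0,0],[0,0,0],[0,0,0],[0,0,0]], "hand": [0.4,0.4,0.4,0.4,0.4,0.65,0.65,0.65,0.65,0.65,0.65]}}

```text
time_s: 27.55
tcp_pos: [0.5359, 0.0439, 0.142]
tcp_rot: [0.349, 1.568, 0.08]
force: [1.2, -0.0, -0.7]
width: 0.653
```

```bash
python3 - <<'E'
from meas import *
g=grasp((549.7,-375.5),-174.8);print(bay(165))
check('15')
plan((g[0],g[1],130),-84.8,alt=False)
E
```

```text
(array([552.00451348,  37.4812097 ]), array([534.61784861,  42.13995252]))
top px (np.float64(260.7), np.float64(168.7)) n 242 c [700.2  13.2] mean [700.9  10.7  32.8] size [193.7  30.4] ang 90.7 reddir None
top px (np.float64(364.0), np.float64(205.5)) n 336 c [ 549.1 -375.2] mean [ 548.5 -374.6   39.3] size [96.3 49.5] ang 5.7 reddir -175.43164751878192
top px (np.float64(366.4), np.float64(234.9)) n 353 c [ 438.5 -375.7] mean [ 438.3 -376.2   39.3] size [97.1 51.2] ang 16.8 reddir 17.843421433592223
top px (np.float64(331.0), np.float64(236.3)) n 349 c [ 436.2 -245.1] mean [ 436.  -244.6   39.2] size [96.7 48.6] ang 15.2 reddir 16.931733131822376
side px (np.float64(245.8), np.float64(235.3)) n 572 c [554.6  36.5] mean [550.1  33.   43.2] size [98.7 53.9] ang 163.1 reddir 169.701111286937
side px (np.float64(283.6), np.float64(328.0)) n 832 c [ 437.6 -245.8] mean [ 435.7 -248.    36.8] size [99.5 51.1] ang 14.4 reddir 12.059299118739887
side px (np.float64(359.7), np.float64(338.9)) n 862 c [ 550.1 -377. ] mean [ 548.  -378.    37.2] size [99.  48.7] ang 5.3 reddir -173.72983789637243
side px (np.float64(326.3), np.float64(366.4)) n 894 c [ 441.3 -377.8] mean [ 441.9 -376.9   37.3] size [99.4 48.9] ang 19.3 reddir 18.38125472706014
t 27.65 pos [537.5  44.  143.2] jawdir 74.6 down [ 0.008  0.001 -1.   ] w 0.648 F [ 0.5 -0.6 -0.5] q [-0.22  0.55  0.15  1.86 -0.12  0.73  1.3 ]
dp [  12.8 -407.5  106.4] rows~ 6.7
rot [ 1.594e+02 -1.000e-01 -6.000e-01]
rot [-20.6   0.4  -0.1]
```

>>> {"name": "jog_arm", "arguments": {"dp": [[0,-60,16],[0,-120,31],[0,-180,47],[0,-240,63],[0,-300,78],[0,-360,94],[6,-408,106],[12,-408,106],[12,-408,106]], "rot": [[-4,0,0],[-8,0,0],[-12,0,0],[-16,0,0],[-20,0,0],[-20,0,0],[-21,0,0],[-21,0,0],[-21,0,0]], "hand": [0.85,0.85,0.85,0.85,0.85,0.85,0.85,0.85,0.85]}}

```text
time_s: 28.78
tcp_pos: [0.5282, -0.3759, 0.1257]
tcp_rot: [2.112, 1.567, 2.21]
force: [1.1, 0.7, -0.8]
width: 0.849
```

```bash
python3 - <<'E'
from meas import *
g=grasp((549.5,-375.5),-174.8)
plan((g[0],g[1],21),-84.8)
E
```

```text
t 28.77 pos [ 528.2 -375.9  125.7] jawdir 95.6 down [-0.003  0.003 -1.   ] w 0.849 F [ 1.1  0.7 -0.8] q [ 0.58  0.72  0.01  1.54 -0.01  0.88  2.26]
dp [104.7  -1.9   3.5] rows~ 1.7
rot [ 0.4 -0.1 -0.2]
```

>>> {"name": "jog_arm", "arguments": {"dp": [[40,-2,3],[80,-2,3],[98,-2,3],[104,-2,3],[104,-2,3],[104,-2,3],[104,-2,3],[104,-2,3],[104,-2,3]], "rot": [[0,0,0],[0,0,0],[0,0,0],[0,0,0],[0,0,0],[0,0,0],[0,0,0],[0,0,0],[0,0,0]], "hand": [0.85,0.85,0.85,0.85,0.85,0.4,0.4,0.4,0.4]}}

```text
time_s: 29.9
tcp_pos: [0.532, -0.3792, 0.024]
tcp_rot: [0.696, 1.571, 0.793]
force: [-0.6, 0.6, 2.4]
width: 0.515
```

```bash
python3 - <<'E'
from meas import *
c,g=bay(75);print(c,g)
plan((g[0],g[1],125),-15,alt=False)
E
```

```text
[554.4812097  -46.00451348] [559.13995252 -28.61784861]
t 29.9 pos [ 532.  -379.2   24. ] jawdir 95.6 down [ 0.  0. -1.] w 0.515 F [-0.6  0.6  2.4] q [ 0.58  0.86  0.01  1.59 -0.01  0.69  2.26]
dp [-100.9  346.3   61.1] rows~ 5.9
rot [110.6  -0.   -0. ]
rot [-69.4   0.   -0. ]
```

>>> {"name": "jog_arm", "arguments": {"dp": [[-50,0,0],[-101,0,0],[-101,40,7],[-101,80,14],[-101,120,21],[-101,160,28],[-101,200,35],[-101,240,42],[-101,290,51],[-101,346,61],[-101,346,61],[-101,346,61]], "rot": [[0,0,0],[10,0,0],[20,0,0],[30,0,0],[40,0,0],[50,0,0],[60,0,0],[70,0,0],[80,0,0],[90,0,0],[100,0,0],[110.5,0,0]], "hand": [0.4,0.4,0.4,0.4,0.4,0.4,0.4,0.4,0.4,0.4,0.4,0.4]}}

```text
time_s: 31.4
tcp_pos: [0.5589, -0.0273, 0.1244]
tcp_rot: [-1.983, 1.57, 2.466]
force: [-0.8, -0.3, -0.9]
width: 0.513
```

```bash
python3 - <<'E'
from meas import *
c,g=bay(75);print(c,g)
plan((g[0],g[1],32.2),-15)
snap('side','side16')
E
```

```text
[554.4812097  -46.00451348] [559.13995252 -28.61784861]
t 31.4 pos [558.9 -27.3 124.4] jawdir -15.1 down [-0.001  0.    -1.   ] w 0.513 F [-0.8 -0.3 -0.9] q [-0.36  0.68  0.6   1.83 -0.52  0.8   0.24]
dp [92.2  0.6  1.2] rows~ 1.5
rot [-0.1 -0.   0. ]
```

View pics/side16.png

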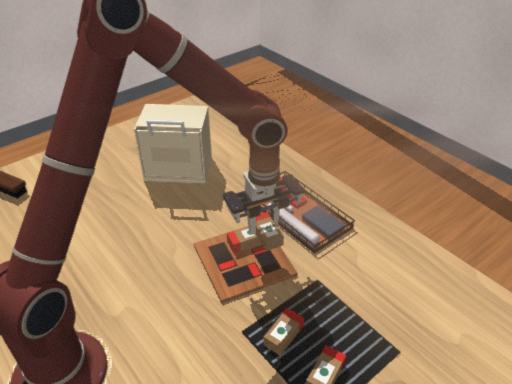

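The carton at (265,235) is held over the outline on the right, with its red end pointing up and left as that outline's does. Lowering it.

>>> {"name": "jog_arm", "arguments": {"dp": [[45,0,1],[75,0,1],[87,0,1],[92,0,1],[92,0,1],[92,0,1],[92,0,1],[92,0,1],[60,0,1],[10,0,1],[-15,0,1]], "rot": [[0,0,0],[0,0,0],[0,0,0],[0,0,0],[0,0,0],[0,0,0],[0,0,0],[0,0,0],[0,0,0],[0,0,0],[0,0,0]], "hand": [0.4,0.4,0.4,0.4,0.4,0.65,0.65,0.65,0.65,0.65,0.65]}}

```text
time_s: 32.83
tcp_pos: [0.5598, -0.0305, 0.1423]
tcp_rot: [1.678, 1.567, -0.153]
force: [0.6, -0.2, 0.2]
width: 0.645
```

```bash
python3 - <<'E'
from meas import *
check('17')
g=grasp((439.3,-377.3),19.2)
plan((g[0],g[1],130),109.2,alt=False)
E
```

```text
top px (np.float64(254.2), np.float64(168.9)) n 151 c [699.4  38.5] mean [700.6  36.   33.2] size [142.8  28.5] ang 91.3 reddir None
top px (np.float64(366.5), np.float64(235.0)) n 352 c [ 438.7 -376.9] mean [ 437.9 -376.3   39.2] size [96.3 49.3] ang 18.6 reddir 19.520187595843794
top px (np.float64(331.1), np.float64(236.4)) n 350 c [ 436.1 -245.1] mean [ 435.5 -244.7   38.9] size [96.8 49.3] ang 15.1 reddir 15.383630814158604
side px (np.float64(256.8), np.float64(245.2)) n 1161 c [539.1 -15.8] mean [549.5 -13.9  43.3] size [162.9  98.4] ang 74.6 reddir 95.06567887350487
side px (np.float64(283.5), np.float64(328.0)) n 825 c [ 438.  -246.5] mean [ 435.5 -247.9   36.9] size [99.6 50. ] ang 15.7 reddir 13.869330617478056
side px (np.float64(326.3), np.float64(366.4)) n 894 c [ 440.1 -378.2] mean [ 441.9 -376.9   37.3] size [97.2 48.7] ang 19.3 reddir 18.954578361792265
t 32.92 pos [560.7 -30.6 142.6] jawdir -14.9 down [ 0.007 -0.    -1.   ] w 0.648 F [ 0.7  0.1 -1. ] q [-0.37  0.65  0.62  1.81 -0.5   0.83  0.24]
dp [ 12.1 -13.3 356.2] rows~ 5.7
rot [-124.1    0.4   -0.3]
rot [55.9 -0.2 -0.3]
```

>>> {"name": "jog_arm", "arguments": {"dp": [[0,0,60],[0,-4,120],[0,-6,180],[0,-9,240],[0,-11,300],[6,-13,356],[12,-13,356],[12,-13,356],[12,-13,356]], "rot": [[9,0,0],[18,0,0],[27,0,0],[36,0,0],[46,0,0],[56,0,0],[56,0,0],[56,0,0],[56,0,0]], "hand": [0.85,0.85,0.85,0.85,0.85,0.85,0.85,0.85,0.85]}}

```text
time_s: 34.05
tcp_pos: [0.4556, -0.3686, 0.127]
tcp_rot: [-1.797, 1.569, 1.681]
force: [0.2, 0.5, -0.4]
width: 0.851
```

```bash
python3 - <<'E'
from meas import *
g=grasp((439.3,-377.3),19.2)
plan((g[0],g[1],21),109.2)
E
```

```text
t 34.05 pos [ 455.6 -368.6  127. ] jawdir -70.7 down [-0.     0.002 -1.   ] w 0.851 F [ 0.2  0.5 -0.4] q [ 0.17  0.78  0.82  1.75 -0.69  0.93  0.05]
dp [106.    3.1   0.3] rows~ 1.7
rot [ 0.1 -0.   0.1]
```

>>> {"name": "jog_arm", "arguments": {"dp": [[40,3,0],[80,3,0],[100,3,0],[106,3,0],[106,3,0],[106,3,0],[106,3,0],[106,3,0],[106,3,0]], "rot": [[0,0,0],[0,0,0],[0,0,0],[0,0,0],[0,0,0],[0,0,0],[0,0,0],[0,0,0],[0,0,0]], "hand": [0.85,0.85,0.85,0.85,0.85,0.4,0.4,0.4,0.4]}}

```text
time_s: 35.17
tcp_pos: [0.4557, -0.3734, 0.022]
tcp_rot: [-3.075, 1.57, 0.4]
force: [0.4, 1.3, 1.7]
width: 0.511
```

```bash
python3 - <<'E'
from meas import *
c,g=bay(-15);print(c,g)
plan((g[0],g[1],125),-105,alt=False)
E
```

```text
[470.99548652 -48.4812097 ] [488.38215139 -53.13995252]
t 35.17 pos [ 455.7 -373.4   22. ] jawdir -70.9 down [ 0.  0. -1.] w 0.511 F [0.4 1.3 1.7] q [ 0.25  0.91  0.7   1.8  -0.84  0.75  0.16]
dp [-102.9 -292.  -135.7] rows~ 5.4
rot [34.1 -0.   0. ]
rot [-145.9   -0.    -0. ]
```

>>> {"name": "jog_arm", "arguments": {"dp": [[-50,0,0],[-103,0,0],[-103,-55,-25],[-103,-110,-50],[-103,-165,-76],[-103,-220,-102],[-103,-292,-136],[-103,-292,-136],[-103,-292,-136],[-103,-292,-136]], "rot": [[0,0,0],[0,0,0],[8,0,0],[16,0,0],[25,0,0],[34,0,0],[34,0,0],[34,0,0],[34,0,0],[34,0,0]], "hand": [0.4,0.4,0.4,0.4,0.4,0.4,0.4,0.4,0.4,0.4]}}

```text
time_s: 36.42
tcp_pos: [0.4884, -0.0555, 0.1251]
tcp_rot: [2.279, 1.569, -1.126]
force: [-1.2, 0.3, -0.7]
width: 0.513
```

```bash
python3 - <<'E'
from meas import *
c,g=bay(-15)
plan((g[0],g[1],30.5),-105)
im,d=snap('side','side18');cv2.imwrite('pics/c18.png',im[150:330,120:340].repeat(3,0).repeat(3,1))
E
```

```text
t 36.42 pos [488.4 -55.5 125.1] jawdir -105.1 down [ 0.001 -0.002 -1.   ] w 0.513 F [-1.2  0.3 -0.7] q [-0.57  0.76  1.06  2.02 -0.87  0.9  -0.86]
dp [94.6 -2.4  0.8] rows~ 1.5
rot [-0.1 -0.1 -0.1]
```

View pics/c18.png

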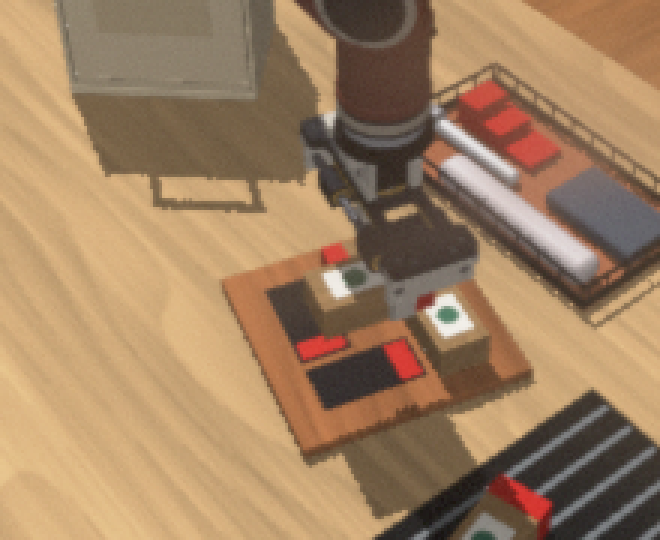

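>>> {"name": "jog_arm", "arguments": {"dp": [[45,-2,1],[75,-2,1],[89,-2,1],[94,-2,1],[94,-2,1],[94,-2,1],[94,-2,1],[94,-2,1],[60,-2,1],[10,-2,1],[-15,-2,1]], "rot": [[0,0,0],[0,0,0],[0,0,0],[0,0,0],[0,0,0],[0,0,0],[0,0,0],[0,0,0],[0,0,0],[0,0,0],[0,0,0]], "hand": [0.4,0.4,0.4,0.4,0.4,0.65,0.65,0.65,0.65,0.65,0.65]}}

```text
time_s: 37.85
tcp_pos: [0.4888, -0.0515, 0.142]
tcp_rot: [-3.119, 1.568, -0.238]
force: [0.7, -1.0, -0.8]
width: 0.649
```

```bash
python3 - <<'E'
from meas import *
check('19')
g=grasp((437,-245.4),15)
plan((g[0],g[1],130),105,alt=False)
E
```

```text
top px (np.float64(253.1), np.float64(204.9)) n 220 c [552.6  38.2] mean [559.1  43.   47. ] size [97.3 47.8] ang 163.9 reddir 148.62948672510126
top px (np.float64(331.0), np.float64(236.4)) n 347 c [ 435.9 -245.2] mean [ 435.5 -244.5   39.4] size [96.4 49.9] ang 14.1 reddir 15.458479044794034
side px (np.float64(236.8), np.float64(238.4)) n 254 c [530.2  43.9] mean [523.8  39.6  42.8] size [54.1 49.1] ang 73.7 reddir -179.5133114054157
side px (np.float64(253.6), np.float64(262.7)) n 1219 c [503.4 -42.1] mean [504.1 -57.1  43.4] size [152.7  93.6] ang 164.6 reddir -35.34590081065415
side px (np.float64(283.6), np.float64(327.9)) n 828 c [ 438.2 -246. ] mean [ 435.9 -247.9   36.8] size [99.4 51. ] ang 14.6 reddir 12.531384479076834
t 37.95 pos [489.7 -51.6 142.1] jawdir -104.9 down [ 0.006 -0.001 -1.   ] w 0.652 F [-0.4 -0.6 -0.6] q [-0.59  0.73  1.08  2.   -0.83  0.93 -0.9 ]
dp [ 12.1 191.9 -14.4] rows~ 3.1
rot [ 1.501e+02 -1.000e-01  4.000e-01]
rot [-29.9  -0.3  -0. ]
```

View pics/side19.png

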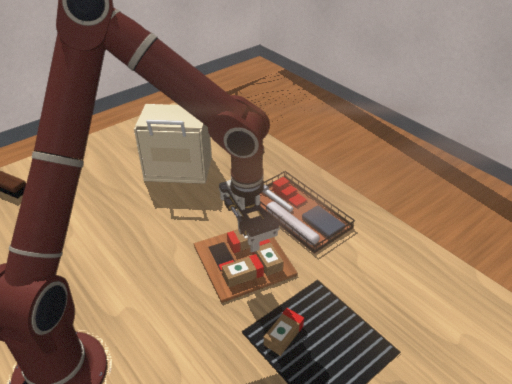

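>>> {"name": "jog_arm", "arguments": {"dp": [[0,40,-3],[0,80,-6],[0,120,-9],[0,160,-12],[0,192,-14],[0,192,-14],[0,192,-14],[0,192,-14],[0,192,-14],[0,192,-14],[0,192,-14]], "rot": [[-10,0,0],[-20,0,0],[-30,0,0],[-40,0,0],[-50,0,0],[-60,0,0],[-70,0,0],[-80,0,0],[-90,0,0],[-100,0,0],[-105,0,0]], "hand": [0.85,0.85,0.85,0.85,0.85,0.85,0.85,0.85,0.85,0.85,0.85]}}

```text
time_s: 39.33
tcp_pos: [0.4516, -0.2394, 0.1385]
tcp_rot: [-2.402, 1.568, 2.315]
force: [1.1, -0.6, 0.2]
width: 0.852
```

```bash
python3 - <<'E'
from meas import *
g=grasp((437,-245.4),15)
plan((g[0],g[1],130),105,alt=False)
check('20')
E
```

```text
t 39.33 pos [ 451.6 -239.4  138.5] jawdir 0.3 down [-0.002  0.002 -1.   ] w 0.852 F [ 1.1 -0.6  0.2] q [ 0.11  0.57  0.5   1.94 -0.4   0.73  0.86]
dp [8.5 2.8 1.4] rows~ 0.1
rot [-104.7   -0.2   -0. ]
rot [75.3 -0.   0.1]
top px (np.float64(262.6), np.float64(168.7)) n 196 c [699.6   3.8] mean [700.7   3.5  33.3] size [174.1  28.7] ang 90.6 reddir None
top px (np.float64(254.5), np.float64(206.8)) n 326 c [552.3  37.8] mean [551.9  37.9  47.1] size [97.2 48.6] ang 163.8 reddir 166.44473575282922
top px (np.float64(277.6), np.float64(206.5)) n 334 c [552.3 -49.8] mean [551.1 -49.   46.7] size [96.5 49.2] ang 75.6 reddir 77.41231553358716
top px (np.float64(277.9), np.float64(227.6)) n 335 c [471.5 -47.9] mean [471.9 -47.3  46.8] size [96.6 48.8] ang 164.9 reddir -14.984146313766331
side px (np.float64(247.1), np.float64(251.4)) n 1499 c [512.3  -8.1] mean [516.4 -14.7  43.7] size [158.7 150.5] ang 73.5 reddir 13.99219551753404
side px (np.float64(283.5), np.float64(327.9)) n 814 c [ 438.  -246.6] mean [ 435.5 -247.8   36.9] size [99.6 49.1] ang 15.3 reddir 13.878688424240817
```

>>> {"name": "jog_arm", "arguments": {"dp": [[0,3,1],[8,3,1],[8,3,1],[8,3,1],[8,3,1],[8,3,1],[8,3,1],[8,3,1],[8,3,1],[8,3,1],[8,3,1],[8,3,1]], "rot": [[-10,0,0],[-20,0,0],[-30,0,0],[-40,0,0],[-50,0,0],[-60,0,0],[-70,0,0],[-80,0,0],[-90,0,0],[-100,0,0],[-105,0,0],[-105,0,0]], "hand": [0.85,0.85,0.85,0.85,0.85,0.85,0.85,0.85,0.85,0.85,0.85,0.85]}}

```text
time_s: 40.92
tcp_pos: [0.4548, -0.2408, 0.1309]
tcp_rot: [2.064, 1.569, 2.325]
force: [0.2, 0.3, 0.0]
width: 0.847
```

```bash
python3 - <<'E'
from meas import *
g=grasp((437,-245.4),15)
plan((g[0],g[1],21),105)
check('21')
E
```

```text
t 40.92 pos [ 454.8 -240.8  130.9] jawdir 104.9 down [-0.001  0.001 -1.   ] w 0.847 F [0.2 0.3 0. ] q [ 0.47  0.54 -0.04  1.93  0.03  0.67  2.24]
dp [ 1.099e+02 -1.000e-01 -3.000e-01] rows~ 1.8
rot [-0.1 -0.  -0.1]
top px (np.float64(269.6), np.float64(168.1)) n 128 c [701.  -19.4] mean [702.5 -23.5  33.4] size [127.4  28.7] ang 88.3 reddir None
top px (np.float64(254.4), np.float64(206.8)) n 326 c [552.3  37.9] mean [551.7  38.2  47.1] size [96.5 49. ] ang 163.5 reddir 164.58133074897026
top px (np.float64(277.8), np.float64(206.5)) n 333 c [552.4 -49.7] mean [551.1 -49.6  46.8] size [96.1 49.3] ang 75.5 reddir 77.8036890594566
top px (np.float64(277.9), np.float64(227.9)) n 334 c [471.2 -47.7] mean [471.  -47.4  47. ] size [96.4 48.4] ang 164.9 reddir -15.723222817019353
top px (np.float64(333.8), np.float64(244.7)) n 103 c [ 405.2 -253.1] mean [ 404.4 -253.1   38.9] size [47.8 32.7] ang 104.3 reddir None
side px (np.float64(245.3), np.float64(235.5)) n 565 c [551.  27.] mean [548.5  33.2  43.4] size [97.7 74.7] ang 164.9 reddir 158.71526001012128
side px (np.float64(237.5), np.float64(269.9)) n 505 c [464.  -46.9] mean [457.1 -49.3  43. ] size [79.4 53.2] ang 165.3 reddir None
side px (np.float64(283.5), np.float64(328.0)) n 826 c [ 437.5 -246.4] mean [ 435.6 -247.9   36.9] size [100.1  49.8] ang 15.8 reddir 13.242822275139972
```

>>> {"name": "jog_arm", "arguments": {"dp": [[40,0,0],[80,0,0],[103,0,0],[109,0,0],[109,0,0],[109,0,0],[109,0,0],[109,0,0],[109,0,0]], "rot": [[0,0,0],[0,0,0],[0,0,0],[0,0,0],[0,0,0],[0,0,0],[0,0,0],[0,0,0],[0,0,0]], "hand": [0.85,0.85,0.85,0.85,0.85,0.4,0.4,0.4,0.4]}}

```text
time_s: 42.15
tcp_pos: [0.4554, -0.2411, 0.0231]
tcp_rot: [-0.714, 1.57, -0.451]
force: [-0.7, 0.6, 2.5]
width: 0.514
```

```bash
python3 - <<'E'
from meas import *
c,g=bay(-105);print(c,g)
plan((g[0],g[1],125),-15,alt=False)
E
```

```text
[468.5187903   35.00451348] [463.86004748  17.61784861]
t 42.15 pos [ 455.4 -241.1   23.1] jawdir 105.1 down [ 0. -0. -1.] w 0.514 F [-0.7  0.6  2.5] q [ 0.46  0.72 -0.03  2.    0.05  0.42  2.23]
dp [-102.   247.6   75.5] rows~ 4.5
rot [120.1   0.   -0. ]
rot [-59.9   0.    0. ]
```

>>> {"name": "jog_arm", "arguments": {"dp": [[-50,0,0],[-102,0,0],[-102,25,8],[-102,50,16],[-102,75,24],[-102,105,32],[-102,135,41],[-102,165,50],[-102,195,60],[-102,225,69],[-102,248,75],[-102,248,75]], "rot": [[0,0,0],[10,0,0],[20,0,0],[30,0,0],[40,0,0],[50,0,0],[60,0,0],[70,0,0],[80,0,0],[90,0,0],[100,0,0],[110,0,0]], "hand": [0.4,0.4,0.4,0.4,0.4,0.4,0.4,0.4,0.4,0.4,0.4,0.4]}}

```text
time_s: 43.65
tcp_pos: [0.4627, 0.0208, 0.1243]
tcp_rot: [-2.325, 1.569, 2.301]
force: [-0.3, 0.1, -1.1]
width: 0.514
```

>>> {"name": "jog_arm", "arguments": {"dp": [[0,0,0],[0,0,0],[0,0,0]], "rot": [[10,0,0],[10,0,0],[10,0,0]], "hand": [0.4,0.4,0.4]}}

```text
time_s: 44.02
tcp_pos: [0.4629, 0.018, 0.1246]
tcp_rot: [-1.591, 1.57, 2.863]
force: [0.1, 0.9, -1.5]
width: 0.517
```

```bash
python3 - <<'E'
from meas import *
c,g=bay(-105)
plan((g[0],g[1],31.5),-15)
im,d=snap('side','side22');cv2.imwrite('pics/c22.png',im[150:330,120:340].repeat(3,0).repeat(3,1))
E
```

```text
t 44.02 pos [462.9  18.  124.6] jawdir -14.8 down [-0.  0. -1.] w 0.517 F [ 0.1  0.9 -1.5] q [-0.5   0.56  0.62  2.08 -0.53  0.66  0.22]
dp [93.1  1.   0.1] rows~ 1.5
rot [ 0.2 -0.   0. ]
```

View pics/c22.png

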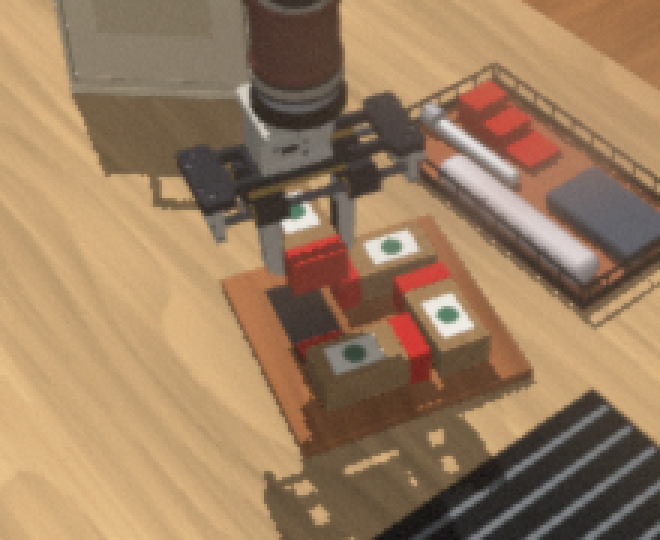

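>>> {"name": "jog_arm", "arguments": {"dp": [[40,1,0],[65,1,0],[82,1,0],[90,1,0],[93,1,0],[93,1,0],[93,1,0],[93,1,0],[93,1,0],[60,1,0],[10,1,0],[-40,1,0]], "rot": [[0,0,0],[0,0,0],[0,0,0],[0,0,0],[0,0,0],[0,0,0],[0,0,0],[0,0,0],[0,0,0],[0,0,0],[0,0,0],[0,0,0]], "hand": [0.4,0.4,0.4,0.4,0.4,0.4,0.65,0.65,0.65,0.65,0.65,0.65]}}

```text
time_s: 45.58
tcp_pos: [0.4637, 0.0177, 0.166]
tcp_rot: [-1.019, 1.57, -2.851]
force: [0.5, 0.4, 0.1]
width: 0.652
```

>>> {"name": "jog_arm", "arguments": {"dp": [[-60,0,60],[-90,0,120],[-90,0,180],[-90,0,240],[-90,0,300],[-90,0,300],[-90,0,300]], "rot": [[0,0,0],[0,0,0],[0,0,0],[0,0,0],[0,0,0],[0,0,0],[0,0,0]], "hand": [0.65,0.65,0.65,0.65,0.65,0.65,0.65]}}

```text
time_s: 46.45
tcp_pos: [0.3859, -0.2734, 0.2547]
tcp_rot: [-0.363, 1.571, -2.198]
force: [0.6, 0.6, -0.7]
width: 0.651
```

```bash
python3 - <<'E'
from meas import *
for p in(165,75,-15,-105): print(p,bay(p)[0])
check('23')
s=ctrl.state();print(s['tcp_pos'],s['time_s'],s['force'])
im=cv2.imread('pics/top23.png');cv2.imwrite('pics/c23.png',cv2.resize(im[130:260,80:310],(800,452),interpolation=cv2.INTER_CUBIC))
E
```

```text
165 [552.00451348  37.4812097 ]
75 [554.4812097  -46.00451348]
-15 [470.99548652 -48.4812097 ]
-105 [468.5187903   35.00451348]
top px (np.float64(254.4), np.float64(206.8)) n 325 c [552.3  37.7] mean [551.7  38.3  46.9] size [96.9 48.8] ang 163.8 reddir 164.63326119300575
top px (np.float64(277.7), np.float64(206.4)) n 330 c [552.4 -49.7] mean [551.4 -49.3  46.4] size [96.2 49.7] ang 75.4 reddir 77.00689613833813
top px (np.float64(277.8), np.float64(228.0)) n 334 c [471.3 -47.2] mean [470.6 -47.1  47. ] size [96.3 48.7] ang 164.3 reddir -15.102495577526902
top px (np.float64(255.9), np.float64(229.6)) n 333 c [466.7  34.7] mean [466.3  34.6  46.8] size [95.6 48.4] ang 74.7 reddir -105.52180624764084
side px (np.float64(241.9), np.float64(235.7)) n 401 c [541.   36.7] mean [540.4  38.1  43.6] size [76.1 63.6] ang 158.5 reddir 156.07619847585482
side px (np.float64(221.7), np.float64(255.8)) n 575 c [460.1   7.6] mean [454.4  15.2  43.7] size [153.8  48.2] ang 73.6 reddir -153.010264363535
[ 0.38716632 -0.27094056  0.25438272] 46.55 [ 1.15573953 -0.6303103  -0.29106826]
```

View pics/c23.png

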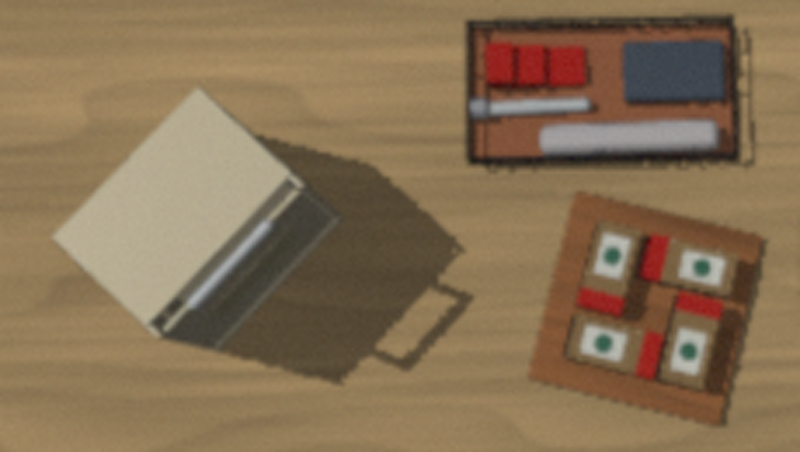

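View pics/side23.png

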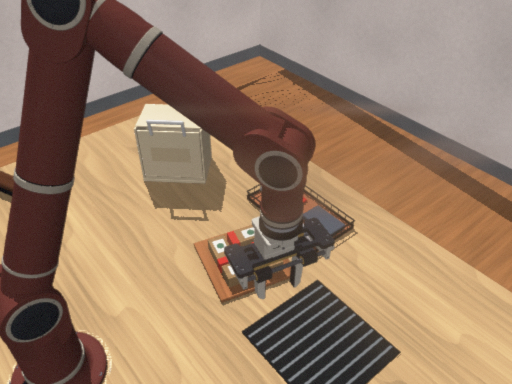

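>>> {"name": "jog_arm", "arguments": {"dp": [[-20,0,60],[-20,0,100],[-20,0,100],[-20,0,100],[-20,0,100],[-20,0,100],[-20,0,100],[-20,0,100],[-20,0,100],[-20,0,100],[-20,0,100],[-20,0,100]], "rot": [[0,0,0],[0,0,0],[0,0,0],[0,0,0],[0,0,0],[0,0,0],[0,0,0],[0,0,0],[0,0,0],[0,0,0],[0,0,0],[0,0,0]], "hand": [0.65,0.65,0.65,0.65,0.65,0.65,0.65,0.65,0.65,0.65,0.65,0.65]}}

```text
time_s: 48.05
tcp_pos: [0.3611, -0.3689, 0.2747]
tcp_rot: [-0.658, 1.571, -2.489]
force: [-0.7, -0.9, 0.4]
width: 0.65
```

```bash
python3 - <<'E'
from meas import *
check('24')
s=ctrl.state();print(s['tcp_pos'],s['time_s'],s['force'])
ux=np.array([.6845,.729,0])
for t in('side8','side24'):
    d=np.load(f'pics/{t}.npy');P=cloud('side',d)*1000
    q=P[138:168,150:198].reshape(-1,3);x=q@ux;z=q[:,2];m=(z>60)&(z<172)&(abs(x-np.median(x))<15)
    k=np.polyfit(z[m],x[m],1);print(t,'panel tilt',-k[0],m.sum())
    m=(P[...,2]>225)&(P[...,2]<250)&(P[...,0]>400)&(P[...,0]<750)&(P[...,1]>250)&(P[...,1]<550)
    print('bar x',np.median(P[m]@ux),'hinge x',545.3*.6845+402.8*.729)
# front of housing sidewalls tilt for reference
im=cv2.imread('pics/side24.png');cv2.imwrite('pics/c24.png',cv2.resize(im[90:310,110:330],(600,600),interpolation=cv2.INTER_CUBIC))
E
```

```text
top px (np.float64(267.4), np.float64(168.8)) n 128 c [700.1 -12. ] mean [699.7 -14.9  33.4] size [127.5  27.8] ang 91.3 reddir None
top px (np.float64(254.4), np.float64(206.9)) n 328 c [552.4  38.2] mean [551.7  38.2  46.7] size [97.  48.7] ang 164.4 reddir 165.1100316526695
top px (np.float64(277.7), np.float64(206.4)) n 337 c [552.  -49.9] mean [551.3 -49.4  46.7] size [96.6 49.5] ang 75.3 reddir 76.81016452213714
top px (np.float64(277.9), np.float64(227.9)) n 337 c [471.4 -47.8] mean [470.8 -47.4  46.9] size [96.6 48.1] ang 164.2 reddir -16.317604671482012
top px (np.float64(255.9), np.float64(229.5)) n 335 c [466.9  34.7] mean [466.5  34.6  46.6] size [96.  48.2] ang 74.6 reddir -106.55363728353962
side px (np.float64(244.2), np.float64(252.6)) n 2417 c [511.5  -8. ] mean [507.4 -13.5  43.6] size [163.9 154.3] ang 74.5 reddir -145.5822611377986
[ 0.36112601 -0.36885548  0.27466245] 48.15 [ 0.68706654  0.12642343 -0.06671422]Traceback (most recent call last):
  File "<stdin>", line 8, in <module>
    raise TypeError("expected non-empty vector for x")
TypeError: expected non-empty vector for x
```

```bash
python3 - <<'E'
from meas import *
ux=np.array([.6845,.729,0])
for t in('side8','side24'):
    d=np.load(f'pics/{t}.npy');P=cloud('side',d)*1000
    q=P[138:168,150:198].reshape(-1,3);q=q[~np.isnan(q[:,0])];x=q@ux;z=q[:,2];m=(z>60)&(z<172)&(abs(x-np.median(x))<15)
    k=np.polyfit(z[m],x[m],1);print(t,'panel tilt',-k[0],m.sum())
    m=(P[...,2]>225)&(P[...,2]<250)&(P[...,0]>400)&(P[...,0]<750)&(P[...,1]>250)&(P[...,1]<550)
    print('bar x',np.median(P[m]@ux),'hinge x',545.3*.6845+402.8*.729)
im=cv2.imread('pics/side24.png');cv2.imwrite('pics/c24.png',cv2.resize(im[90:310,110:330],(600,600),interpolation=cv2.INTER_CUBIC))
E
```

```text
side8 panel tilt -0.001441251150284597 1390
bar x 653.6895208588701 hinge x 666.89905
side24 panel tilt -0.008282755881538177 1397
bar x 655.0323202992117 hinge x 666.89905
```

View pics/c24.png

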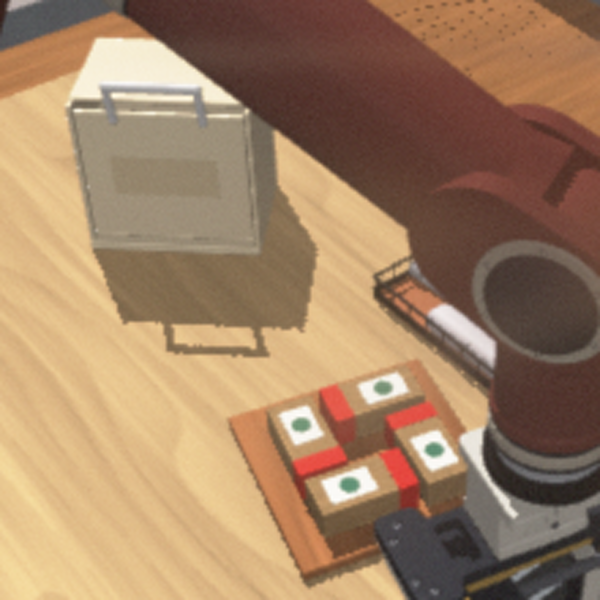

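All four cartons sit in the pinwheel and the bucket is shut. I'll wait a few seconds in case one gets knocked, check once more, then hand in.

>>> {"name": "jog_arm", "arguments": {"dp": [[0,0,0],[0,0,0],[0,0,0],[0,0,0],[0,0,0],[0,0,0],[0,0,0],[0,0,0],[0,0,0],[0,0,0],[0,0,0],[0,0,0]], "rot": [[0,0,0],[0,0,0],[0,0,0],[0,0,0],[0,0,0],[0,0,0],[0,0,0],[0,0,0],[0,0,0],[0,0,0],[0,0,0],[0,0,0]], "hand": [0.65,0.65,0.65,0.65,0.65,0.65,0.65,0.65,0.65,0.65,0.65,0.65]}}

```text
time_s: 49.65
tcp_pos: [0.3612, -0.3688, 0.2747]
tcp_rot: [-0.462, 1.571, -2.293]
force: [0.2, -0.3, -0.3]
width: 0.648
```

>>> {"name": "jog_arm", "arguments": {"dp": [[0,0,0],[0,0,0],[0,0,0],[0,0,0],[0,0,0],[0,0,0],[0,0,0],[0,0,0],[0,0,0],[0,0,0],[0,0,0],[0,0,0]], "rot": [[0,0,0],[0,0,0],[0,0,0],[0,0,0],[0,0,0],[0,0,0],[0,0,0],[0,0,0],[0,0,0],[0,0,0],[0,0,0],[0,0,0]], "hand": [0.65,0.65,0.65,0.65,0.65,0.65,0.65,0.65,0.65,0.65,0.65,0.65]}}

```text
time_s: 51.15
tcp_pos: [0.3612, -0.3688, 0.2747]
tcp_rot: [-0.777, 1.571, -2.608]
force: [-0.9, 0.5, 0.6]
width: 0.649
```

```bash
python3 - <<'E'
from meas import *
im,d=snap('top','top25');rects('top',im,d,.03,.054,(0.4,0.62,-0.1,0.1),100)
print(ctrl.state()['time_s'])
E
```

```text
top px (np.float64(254.4), np.float64(206.9)) n 329 c [552.1  38. ] mean [551.4  38.1  46.9] size [96.6 48.8] ang 163.8 reddir 165.29114264192495
top px (np.float64(277.8), np.float64(206.5)) n 331 c [552.2 -49.7] mean [551.  -49.4  47. ] size [96.8 49. ] ang 76.2 reddir 76.63949280109301
top px (np.float64(277.9), np.float64(227.8)) n 337 c [471.5 -47.8] mean [471.2 -47.5  46.8] size [96.7 48.8] ang 164.8 reddir -15.030806224478482
top px (np.float64(255.9), np.float64(229.4)) n 329 c [466.9  34.7] mean [466.8  34.8  47.1] size [96.  48.4] ang 74.6 reddir -105.03132647341931
51.2
```

```bash
python3 -c "
from cell import ctrl
print(ctrl.sign_off())"
```

```text
the job is handed in; nothing more can be done
None
```

The job is handed in at about 51 s on the robot's clock, and my last checks found nothing wrong; `sign_off` reports no verdict. I tipped the bucket out to its stop by the bar, dropped both orange guards in, shut it, and laid all four cartons in the pinwheel.

- **Cartons:** the last top view puts them about 0–4 mm from the outline centres and within about 1.5° of square. All four lie flat on the slab with red ends matching. My slab position is itself uncertain by about 2 mm.
- **Bucket:** the front panel measures under 0.01 rad from upright. The start picture suggested the bucket began about 0.1 rad open, so my first hinge estimate was about 25 mm off; I corrected it before dropping the guards.
- **Guards:** both were visible in the bucket before I shut it, partly hidden by the arm for the second one. They can't be seen with it shut.
- **Tray:** the arm made no contact with it, and its contents look unmoved in the top view. I did not measure them.
- **Disturbances:** I saw no carton knocked aside and no grip slip.

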